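# Pack the beakers into the carrier and pin the hold-down bar

## Task

Pack the carrier for the catering run: nest every loose steel stacking beaker, upright, into the one that already stands in the carrier so that they make one straight stack. Then swing the hold-down bar down over the stack onto the locking post, push the hitch pin fully home through the cross hole of the post, and snap its wire loop down over the end of the post. Leave the other things on the bench where they are.

Things in the scene. Friction and masses are not known exactly. Their poses are not given: they have to be found in the camera images.
- beaker0_mid (a point): Hollow steel stacking beaker, 58 mm high, mouth up, loose in the carrier's seat ring: bottom of the stack. Upper 20 mm is a straight band, 66 mm outside and 60 mm inside diameter; below this shoulder the body steps in to 57 mm and tapers to 40 mm at the foot. Point on its axis, half-way up (29 mm above the foot). The foot of a beaker stands 9 mm deep in the ring.
- beaker1_mid (a point): Plain steel stacking beaker like beaker0, standing loose and upright on the bench; may be absent (None). Point on its axis half-way up, 29 mm above the foot; own z points to its mouth. 110 g with a heavy foot, 66 mm wide, 58 mm high. Fully nested it sits 20 mm higher than the beaker below, its shoulder on that one's rim, with 1.5 mm play all round.
- beaker2_mid (a point): Plain steel stacking beaker like beaker0, standing loose and upright on the bench; may be absent (None). Point on its axis half-way up, 29 mm above the foot; own z points to its mouth. 110 g with a heavy foot, 66 mm wide, 58 mm high. Fully nested it sits 20 mm higher than the beaker below, its shoulder on that one's rim, with 1.5 mm play all round.
- beaker3_mid (a point): Plain steel stacking beaker like beaker0, standing loose and upright on the bench; may be absent (None). Point on its axis half-way up, 29 mm above the foot; own z points to its mouth. 110 g with a heavy foot, 66 mm wide, 58 mm high. Fully nested it sits 20 mm higher than the beaker below, its shoulder on that one's rim, with 1.5 mm play all round.
- beaker4_mid (a point): Plain steel stacking beaker like beaker0, standing loose and upright on the bench; may be absent (None). Point on its axis half-way up, 29 mm above the foot; own z points to its mouth. 110 g with a heavy foot, 66 mm wide, 58 mm high. Fully nested it sits 20 mm higher than the beaker below, its shoulder on that one's rim, with 1.5 mm play all round.
- seat (a point): Middle of the seat ring, on top of the carrier's base plate, 10 mm above the bench. Carrier (bolted down, steel plate 130 x 235 mm): x across it, y along it, z up. Hinge bracket (50 mm wide, 175 mm high) at y = +75 mm, locking post (24 x 24 mm, 191.5 mm high, all above the bench) at y = -75 mm. The rim of a full stack of five is 148 mm above the bench.
- hole (a point): Middle of the cross hole in the locking post, 177.5 mm above the bench: a round 12.5 mm hole right through the 24 mm post along the carrier's x (axes as the carrier's). The post ends 14 mm above this point. The pin goes in towards +x, from the robot's side.
- bar (a joint): Hinge of the hold-down bar, rad: 0 = shut, level over the stack, its saddle plate round the locking post; 1.67 to 1.85 = open, leaning back past upright; its friction holds it there. Pushed over towards the post to below about 1.2 it sinks shut by its own weight in 2 to 3 s.
- bar_end (a point): Centre of the square opening in the saddle plate (70 x 52 mm) at the free end of the hold-down bar, 150 mm from the hinge axis. The bar is a steel strip 30 mm wide (along the carrier's x) and 8 mm thick.
- bar_hinge (a point): Point on the bar's hinge axis, 160 mm above the bench, at y = +75 mm of the carrier. The axis runs along the carrier's x.
- pin_grip (a point): Hitch pin, 126 mm, 200 g: centre of its handle, on the pin's axis, 12 mm above its flat underside. Own x points to the tip, z up as it lies at the start. Handle 16 mm wide (y), 24 mm high, from 32 mm behind to 38 mm ahead of this point; then the head, 24 x 24 mm, its flat shoulder 58 mm ahead; then the round 9.5 mm shaft with a tapered nose, tip 94 mm ahead.
- pin_shaft (a point): Point on the axis of the pin's shaft, 70 mm ahead of the handle's centre; in the middle of the post when the pin is fully home: shoulder against the post, head resting on the bar's saddle plate (then 0.5 mm below the hole's centre), nose 12 mm out beyond the post. Axes as the pin's.
- loop (a joint): Hinge of the pin's wire loop, rad: 0 = open, standing up from the head, leaning 10 degrees back to the handle; 1.75 = shut, along the shaft (when pinned, round the post). An over-centre spring holds it either way; it snaps over at about 0.87 and yields to about 1.5 N at its end. The hinge lies across the pin, on its axis, 48 mm ahead of the handle's centre.
- loop_end (a point): Middle of the far bar of the pin's wire loop, 51 mm from its hinge. The loop is a U of 5 mm wire, 38 mm wide inside; open, it stands up to 65 mm above the pin's underside.
- onion_mid (a point): Brown onion, 72 mm high and wide; centre. Leave it alone.
- jug_mid (a point): Small steel mug with a side handle, straight wall, 60 mm wide and 60 mm high; does not belong in the stack; centre, handle to its own +y. Leave it alone.
- spice_mid (a point): Spice jar with blue cap, 48 mm wide, 95 mm high; centre. Leave it alone.
- squeeze_mid (a point): Squeeze bottle with a pointed white cap, 54 mm wide, 120 mm high; centre. Leave it alone.
- tomato_mid (a point): Tomato, 72 mm wide, 54 mm high; centre. Leave it alone.
- peeler: Vegetable peeler with black handle lying flat, 140 mm long, 12 mm high. Leave it alone.
There are look-alikes about, which are no part of the job. Leave any green look-alike of the part that bears beaker3_mid alone.

How it is judged:
By the outcome, as a careful person would: the job done as asked, in the order asked, and still so for the second after the job is handed in, with the robot touching nothing.
Of beaker1, beaker2, beaker3, beaker4 only 2 to 4 are there at a start; the rules pass over those that are not, and their reading is None.
At some moment in a run one of beaker1, beaker2, beaker3, beaker4, pin may be knocked a few centimetres aside while the robot is not near it.
It also fails if it takes over 210 s, if anything falls off the work surface, if the arm or the gripper's body presses on something with over 40 N, if the wrist force passes 120 N, or if a joint passes its speed limit or range.

## Robot

A 6-joint arm with a two-finger parallel gripper is mounted at the origin on the work surface. World frame = base frame: x ahead of the robot, y to its left, z up, the work surface at z = 0. Lengths are in m, angles in rad, forces in N, time in s.
With the tool pointing down it reaches from about 0.25 to 0.85 m from the base axis. Payload 12.5 kg.
Tool frame: the origin (TCP) lies midway between the tips of the shut fingers; the grasp point (between the pads) lies 19 mm behind it; z points along the fingers, y is the direction in which the jaws open and shut (so a half turn about z gives the same grasp; the last joint's range is limited). The gripper opens to 93 mm and grips with 3 to 60 N. Pads are 15 mm wide; open, the fingers measure 128 mm over their backs; the gripper's body (75 mm by 188 mm) begins 65 mm behind the grasp point.
Start: joints at [-0.085, 0.351, 1.652, -0, 1.139, -0.085], TCP at [0.55, 0, 0.219] pointing down, gripper open.
Joint ranges: [-2.75, 2.75], [-0.79, 2.1], [0.01, 2.65], [-1.57, 4.71], [0.07, 3.14], [-2.87, 2.87]. Speed limits (rad/s): [2.22, 2.22, 2.79, 3.14, 3.14, 3.14].

## Interface

Orientations are given as a rotation vector (axis times angle).
In Python, from workcell import get_obs, cams, order gives the robot as it stands. The module is installed in compiled form; this text tells all that it offers.
- The arm moves only by the shell command python3 -m creep 'ROWS' [OPENING] [FORCE]. ROWS is JSON, a list of rows, each an object with "dp": the shift along the tool's x, y, z in m, a list of three; "rotation": the turn, a rotation vector about the tool's x, y, z in units of 5 degrees (1.0 is 5 degrees), a list of three. In form: [{"dp": [x, y, z], "rotation": [ax, ay, az]}, ...]. A call has exactly 8 rows; each row is the pose to reach, as a shift and turn from the pose commanded when the call began, along the tool's axes at that moment; what a row does not reach only later rows make up. A row lasts 1/12 s, in which the tool goes at most 41.7 mm and 7.16 degrees, less where a joint would pass 70% of its speed; a pose out of reach is approached as far as the arm can. A call with a gripper value outside its range is refused whole. OPENING is the opening, from 0 (shut) to 1 (fully open), set as the call begins (- or left out, the last holds). The fingers move at their own pace and stop on an object; FORCE is the grip in N (left out, the last holds). Time passes only in rows, so rows that repeat a pose let the fingers close, or fill a call up. It gives the time, the measured TCP pose, the force and the opening at its end, in the units of the state.
- get_obs(): the state, without advancing time (a new reading comes with each control period).
- cams.grab_frame(name): name is "scene" or "side" or "wrist"; returns a dict with "img" (480x640x3 uint8, red, green, blue), "K" (3x3 intrinsics, pixels), "R" (3x3) and "t" (3): a world point X has camera coordinates R X + t. Camera axes: x right, y down, z forward; pixel columns grow to the right and rows downward; lengths in m; the calibration is good to about 2 mm. A picture is of the moment at which its call begins. There is no depth.
- order.hand_in(): hands the job in, once; it reports no verdict.
Trained networks look in the newest picture that a camera, given by its name, has taken for a name from the list of things; names that differ only in an ending like _2 or _b are one class to them, and where a whole thing is asked for, a point or a joint stands for the part that bears it (a point fixed in the world has none). Each returns a list of dicts, best first, with "confidence" (0 to 1); they miss things now and then, are a little off and sometimes report something else, mostly with a low value. They report only what shows in the picture. A call takes as long as a camera call. They do not tell look-alikes from the thing itself.
- cams.trace(camera, thing): "pixels" (480x640 bool, what is visible of it) and "rect" ([left, top, right, bottom] in pixels, round what is visible of it).
The state is a dict: "t": time; "qpos": joint angles; "qvel": joint speeds; "joint_efforts": joint torques, N m; "eef_pos": TCP position; "ee_rot": TCP orientation; "contact_force": force on the tool from outside, world axes, zero at the start; "ft_torque": the same for the moment, N m; "width": finger opening in m.
Only numpy, scipy, OpenCV 4.12 (cv2) and the standard library are available. Lean on these libraries where they do the work, as an engineer would, in place of code of your own. Each camera call takes 0.05 s, during which the arm holds its last target.

## Working session

There is one attempt and no reset: what is moved stays moved. The work goes in short steps, Python scripts to look and compute and a shell command to move; the robot and the scene stay as the last step left them, time stands still between calls to the robot, and variables do not carry over. Pictures are saved under pics/ and viewed, and the job is handed in when it is done.

```bash
mkdir -p pics; ls; python3 - <<'E'
from workcell import get_obs, cams, order
import cv2,numpy as np
np.set_printoptions(precision=4,suppress=True)
print(get_obs())
for n in ["scene","side","wrist"]:
    f=cams.grab_frame(n); cv2.imwrite(f"pics/{n}0.png",f["img"][:,:,::-1]); print(n,f["K"],f["R"],f["t"])
E
```

```text
pics
{'t': 0.0, 'qpos': array([-0.0846,  0.3513,  1.6524, -0.    ,  1.1391, -0.0846]), 'qvel': array([-0.0024,  0.0002,  0.0006,  0.001 ,  0.    , -0.001 ]), 'joint_efforts': array([  0.0014, -49.7322, -28.5255,   0.07  ,   0.0258,  -0.0002]), 'eef_pos': array([0.5497, 0.    , 0.2181]), 'ee_rot': array([-2.2208, -2.2208,  0.0012]), 'contact_force': array([-0.6461, -0.414 , -0.1613]), 'ft_torque': array([-0.0249,  0.0169, -0.0274]), 'width': 0.09311170835799024}
scene [[531.4335   0.     320.2523]
 [  0.     531.4335 245.4532]
 [  0.       0.       1.    ]] [[ 0.1077  0.9942  0.0064]
 [ 0.5476 -0.054  -0.835 ]
 [-0.8298  0.0934 -0.5502]] [ 0.0394 -0.1696  1.7925]
side [[560.3444   0.     318.6439]
 [  0.     560.3444 242.4687]
 [  0.       0.       1.    ]] [[ 0.8832 -0.4685  0.0225]
 [-0.2202 -0.4565 -0.862 ]
 [ 0.4141  0.7564 -0.5063]] [-0.5269  0.1686  1.0863]
wrist [[361.9397   0.     319.0821]
 [  0.     361.9397 245.8142]
 [  0.       0.       1.    ]] [[ 1.     -0.0006 -0.0008]
 [-0.0004 -0.9708  0.2398]
 [-0.0009 -0.2398 -0.9708]] [-0.5493 -0.0274  0.3893]
```

View pics/scene0.png

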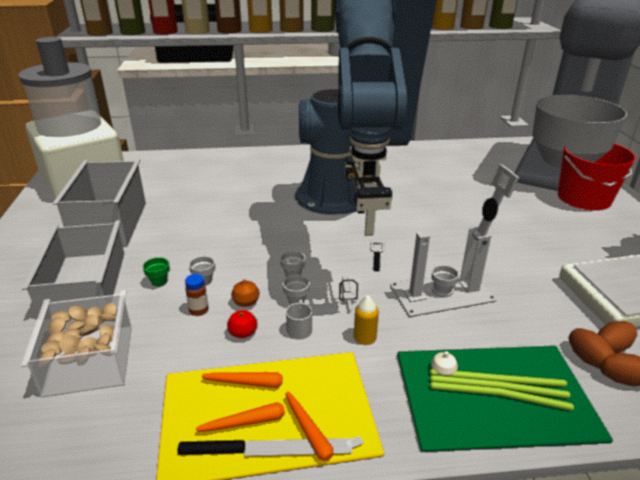

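View pics/side0.png

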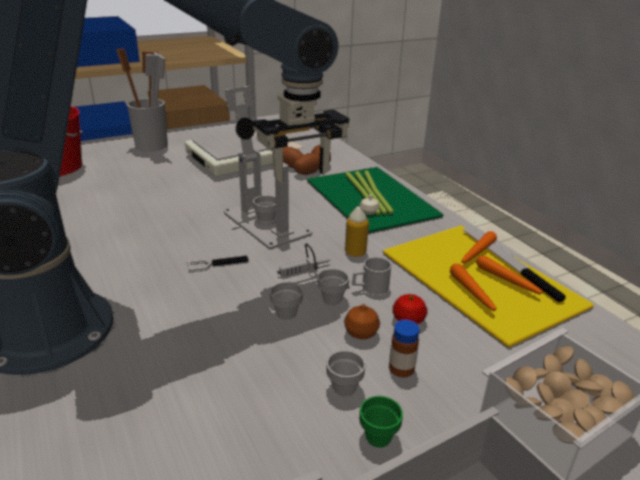

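View pics/wrist0.png

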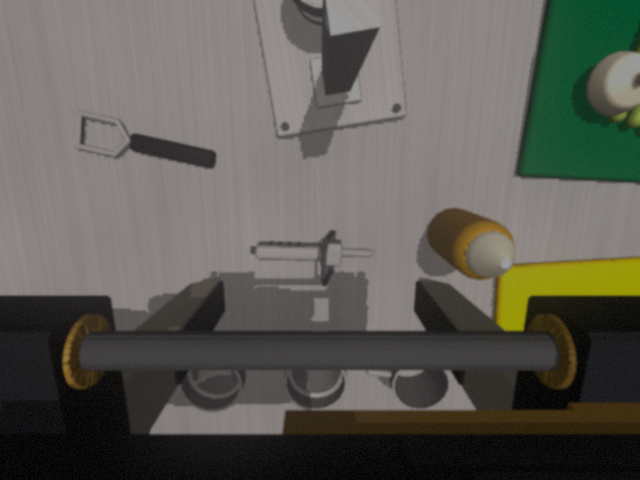

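```bash
cat > h.py <<'E'
from workcell import get_obs, cams, order
import cv2,numpy as np
from scipy.optimize import least_squares
from scipy.spatial.transform import Rotation as Ro
np.set_printoptions(precision=4,suppress=True)
def proj(f,X):
    c=np.atleast_2d(X)@f["R"].T+f["t"]; p=c@f["K"].T; return p[:,:2]/p[:,2:]
def ray(f,uv,z):
    d=f["R"].T@np.linalg.solve(f["K"],[uv[0],uv[1],1.]); o=-f["R"].T@f["t"]
    return o+d*(z-o[2])/d[2]
def tri(obs):
    A=[];b=[]
    for f,uv in obs:
        d=f["R"].T@np.linalg.solve(f["K"],[uv[0],uv[1],1.]); d/=np.linalg.norm(d); o=-f["R"].T@f["t"]
        P=np.eye(3)-np.outer(d,d); A.append(P); b.append(P@o)
    A=np.vstack(A);b=np.hstack(b); x=np.linalg.lstsq(A,b,rcond=None)[0]
    return x,np.linalg.norm(A@x-b)
_t=np.linspace(0,2*np.pi,48,endpoint=False)
def ring(r,z): return np.c_[r*np.cos(_t),r*np.sin(_t),0*_t+z]
BK=np.vstack([ring(.033,.058),ring(.033,.038),ring(.0285,.038),ring(.020,0)])
def rect_of(f,P):
    p=proj(f,P); return np.r_[p.min(0),p.max(0)]
def fit(obs,model,x0,z=0.,use=None):
    # obs list of (frame,rect,weights)
    def r(v):
        return np.hstack([(rect_of(f,model+[v[0],v[1],z])-rc)*w for f,rc,w in obs])
    s=least_squares(r,x0,loss="soft_l1"); return s.x,r(s.x)
def st():
    o=get_obs(); print("t %.2f"%o["t"],"p",o["eef_pos"],"rot",o["ee_rot"],"F",o["contact_force"],"w %.4f"%o["width"],"q",o["qpos"])
def grab(n,tag=None):
    f=cams.grab_frame(n)
    if tag: cv2.imwrite(f"pics/{n}_{tag}.png",f["img"][:,:,::-1])
    return f
def crop(f,box,name,k=4):
    l,t,r,b=box; im=f["img"][t:b,l:r,::-1]; cv2.imwrite(f"pics/{name}.png",cv2.resize(im,None,fx=k,fy=k,interpolation=cv2.INTER_CUBIC))
E
python3 - <<'E'
from h import *
for n in ["scene","side","wrist"]:
    f=grab(n)
    for th in ["beaker0_mid","beaker1_mid","pin_grip","bar_end","loop_end","seat","jug_mid","bar_hinge"]:
        try:
            for d in cams.trace(n,th): 
                rc=d["rect"]; print(n,th,"%.2f"%d["confidence"],rc,int(d["pixels"].sum()))
        except Exception as e: print(n,th,e)
E
```

```text
scene beaker0_mid 0.59 [433.8, 263.7, 462.9, 297.5] 637
scene beaker1_mid 0.71 [279.1, 250.0, 307.1, 276.9] 534
scene pin_grip 0.62 [336.2, 279.8, 358.9, 307.8] 387
scene pin_grip 0.30 [432.6, 263.8, 462.1, 292.5] 626
scene bar_end 0.80 [472.3, 166.1, 521.7, 239.8] 1086
scene seat 0.95 [392.8, 163.0, 518.8, 312.8] 5307
scene seat 0.25 [280.9, 248.5, 307.4, 274.4] 549
scene jug_mid 0.62 [288.4, 302.5, 314.2, 341.3] 888
scene bar_hinge 0.81 [473.4, 165.9, 518.0, 244.4] 1087
side beaker0_mid 0.79 [253.5, 196.0, 273.4, 220.9] 473
side beaker1_mid 0.80 [267.7, 284.7, 301.2, 317.1] 936
side pin_grip 0.56 [276.0, 242.7, 331.0, 277.0] 581
side bar_end 0.85 [221.8, 86.0, 255.8, 164.4] 1153
side loop_end 0.48 [303.5, 238.8, 312.1, 250.9] 59
side seat 0.59 [223.9, 85.9, 310.9, 248.1] 4221
side jug_mid 0.74 [349.8, 257.5, 391.4, 291.7] 1071
side bar_hinge 0.74 [227.1, 85.0, 257.9, 160.9] 1169
wrist beaker0_mid 0.89 [292.6, 2.3, 319.8, 16.8] 334
wrist beaker1_mid 0.83 [177.7, 372.7, 246.2, 410.7] 2288
wrist pin_grip 0.82 [251.5, 229.8, 376.7, 288.7] 2300
wrist loop_end 0.92 [320.4, 229.7, 334.1, 285.6] 350
wrist seat 0.58 [254.5, 0.0, 405.2, 135.8] 17096
wrist jug_mid 0.91 [366.4, 370.0, 450.8, 411.8] 2194
```

```bash
python3 - <<'E'
from h import *
for n in ["scene","side","wrist"]:
    f=grab(n,"1")
    for th in ["beaker1_mid","beaker2_mid","beaker3_mid","beaker4_mid"]:
            for d in cams.trace(n,th): 
                rc=d["rect"]; print(n,th,"%.2f"%d["confidence"],rc,int(d["pixels"].sum()))
    if n=="scene": crop(f,(130,220,330,350),"c_scene1",4)
    if n=="side": crop(f,(250,230,450,460),"c_side1",3)
E
```

```text
scene beaker1_mid 0.72 [279.7, 248.9, 305.7, 276.2] 570
scene beaker3_mid 0.79 [142.5, 259.6, 170.5, 285.7] 659
scene beaker3_mid 0.70 [189.6, 258.0, 215.3, 280.3] 485
scene beaker3_mid 0.54 [373.4, 241.1, 386.7, 272.5] 213
scene beaker4_mid 0.98 [283.4, 275.8, 310.2, 307.4] 624
side beaker1_mid 0.58 [270.5, 282.4, 300.9, 317.2] 983
side beaker1_mid 0.30 [389.9, 293.8, 430.7, 320.7] 845
side beaker2_mid 0.24 [223.9, 87.2, 256.0, 160.1] 1209
side beaker3_mid 0.95 [326.4, 349.8, 362.4, 398.5] 1447
side beaker3_mid 0.93 [359.2, 395.7, 404.1, 449.8] 1832
side beaker4_mid 0.93 [318.9, 272.6, 350.0, 305.9] 849
wrist beaker1_mid 0.88 [178.8, 372.8, 244.6, 413.1] 2238
wrist beaker1_mid 0.31 [254.1, 0.0, 407.8, 137.2] 17284
wrist beaker3_mid 0.48 [74.5, 107.0, 215.7, 167.8] 2549
wrist beaker4_mid 0.80 [281.4, 373.3, 346.8, 408.3] 2182
```

View pics/c_scene1.png

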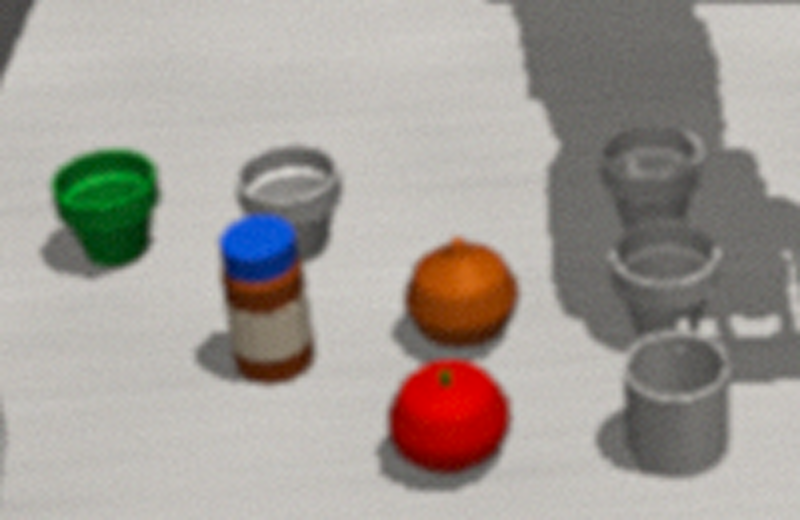

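View pics/c_side1.png

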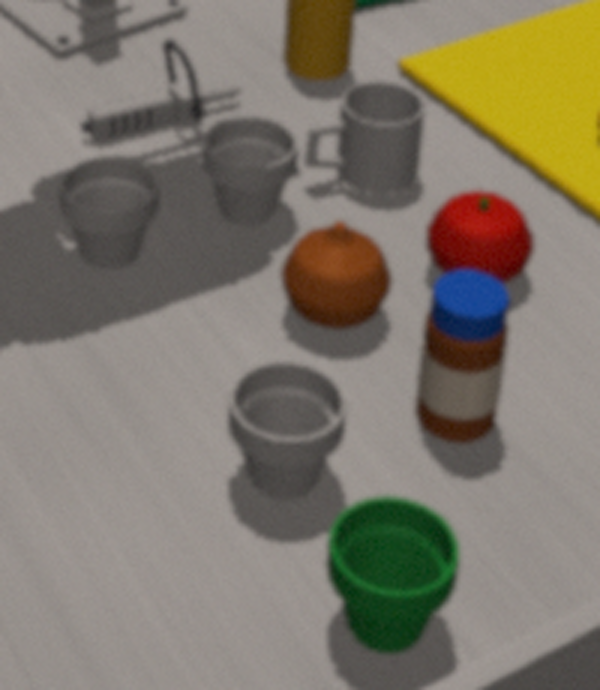

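```bash
python3 - <<'E'
from h import *
F={n:grab(n) for n in ["scene","side","wrist"]}
def get(n,th,i=0): return np.array(cams.trace(n,th)[i]["rect"])
W=np.ones(4)
def run(name,cands,z=0):
    obs=[];
    for n,rc,w in cands: obs.append((F[n],np.array(rc),np.array(w,float)))
    x0=ray(F[cands[0][0]],(np.array(cands[0][1][:2])+np.array(cands[0][1][2:]))/2,z+.03)[:2]
    x,r=fit(obs,BK,x0,z); print(name,x,r.round(1))
run("b1",[("scene",[279.4,249.5,306.4,276.5],[1,1,1,0]),("side",[269,283.5,301,317.2],[1,1,1,1]),("wrist",[178,372.8,245.5,412],[1,0,1,0])])
run("b4",[("scene",[283.4, 275.8, 310.2, 307.4],[1,1,1,0]),("side",[318.9, 272.6, 350.0, 305.9],[1,1,1,1]),("wrist",[281.4,373.3,346.8,408],[1,0,1,0])])
run("b3",[("scene",[189.6,258,215.3,280.3],[1,1,1,0]),("side",[326.4, 349.8, 362.4, 398.5],[1,1,1,1])])
run("green",[("scene",[142.5, 259.6, 170.5, 285.7],[1,1,1,1]),("side",[359.2, 395.7, 404.1, 449.8],[1,1,1,1])])
run("b0",[("scene",[433.8,263.7,462,297.5],[1,1,1,0]),("side",[253.5,196,273.4,220.9],[1,1,0,0])],.010)
for n in ["scene","side","wrist"]: print(n, get(n,"pin_grip"))
crop(F["scene"],(380,150,540,320),"c_car",4)
crop(F["side"],(210,70,340,290),"c_carside",3)
E
```

```text
b1 [ 0.4375 -0.1577] [ 1.3  0.4 -0.3  0.   0.3 -3.1  1.4  1.8 -0.9 -0.   0.  -0. ]
b4 [ 0.5451 -0.1599] [-1.6 -1.8 -1.2 -0.  -1.5 -4.3 -0.6 -0.5  1.  -0.  -0.1  0. ]
b3 [ 0.436  -0.3934] [-1.3 -3.4  0.   0.  -1.6  0.   2.  -1.6]
green [ 0.4324 -0.5109] [-1.2 -3.3 -1.2  0.8 -0.  -0.1 -0.5 -1.4]
b0 [0.5561 0.2177] [-0.2  0.9 -0.3 -0.  -0.5 -2.3  0.   0. ]
scene [335.4 278.7 359.8 306.2]
side [274.  242.  333.  279.1]
wrist [251.8 230.6 376.  286. ]
```

View pics/c_car.png

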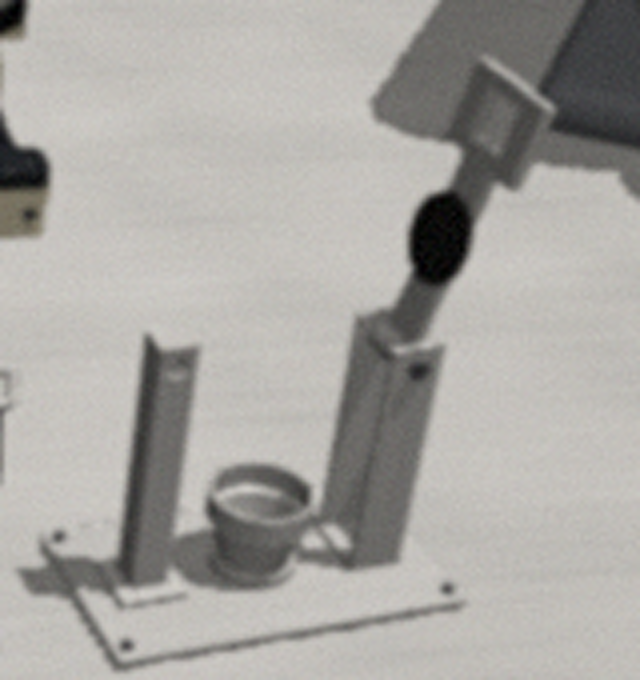

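View pics/c_carside.png

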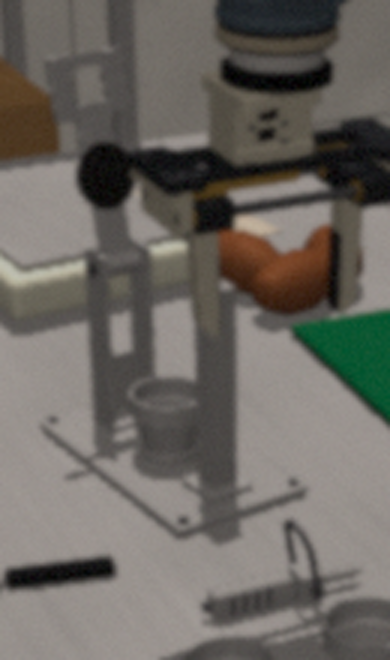

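```bash
python3 - <<'E'
from h import *
F={n:grab(n) for n in ["scene","side","wrist"]}
w=F["wrist"]
crop(w,(230,215,400,320),"c_pin",4)
d=cams.trace("wrist","pin_grip")[0]; m=d["pixels"]; ys,xs=np.nonzero(m)
print(d["rect"])
for th,h in [("onion_mid",.036),("jug_mid",.03),("spice_mid",.0475),("squeeze_mid",.06),("tomato_mid",.027)]:
    obs=[]
    for n in ["scene","side"]:
        for dd in cams.trace(n,th)[:1]:
            r=dd["rect"]; obs.append((F[n],((r[0]+r[2])/2,(r[1]+r[3])/2)))
    print(th,len(obs), tri(obs) if len(obs)>1 else None,[ray(f,uv,h)[:2] for f,uv in obs])
crop(F["side"],(260,225,420,320),"c_pinside",4)
print([ray(w,p,0.01)[:2] for p in [(278,137),(405,117),(258,0)]])
E
```

```text
[252.0, 229.5, 374.1, 287.8]
onion_mid 2 (array([ 0.5404, -0.2847,  0.0283]), np.float64(0.0007489171384328708)) [array([ 0.5507, -0.2845]), array([ 0.5348, -0.2921])]
jug_mid 2 (array([ 0.6463, -0.1531,  0.0248]), np.float64(0.007191413319873686)) [array([ 0.6574, -0.1574]), array([ 0.642 , -0.1525])]
spice_mid 2 (array([ 0.5557, -0.3973,  0.0439]), np.float64(0.0041144524620177775)) [array([ 0.5576, -0.3944]), array([ 0.5534, -0.4039])]
squeeze_mid 2 (array([ 0.6383, -0.0149,  0.1285]), np.float64(0.08774643261287074)) [array([0.4611, 0.0657]), array([ 0.6832, -0.0165])]
tomato_mid 2 (array([ 0.6522, -0.2861,  0.0289]), np.float64(0.00025249031679011575)) [array([ 0.6502, -0.2864]), array([ 0.6539, -0.2839])]
[array([0.5091, 0.0851]), array([0.6341, 0.1039]), array([0.4942, 0.205 ])]
```

View pics/c_pin.png

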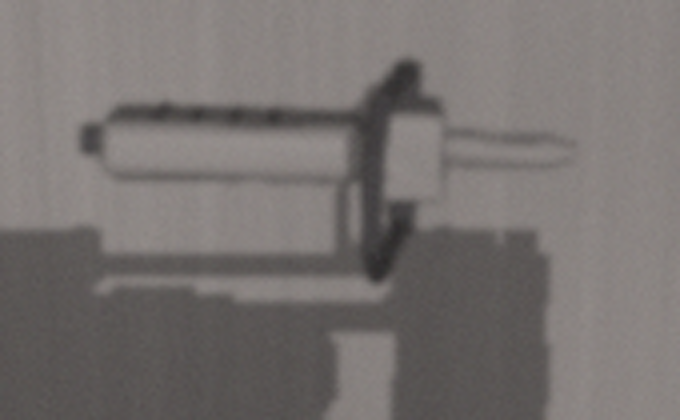

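View pics/c_pinside.png

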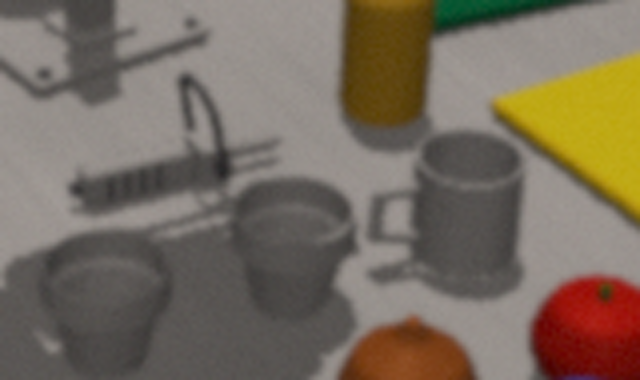

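```bash
python3 -m creep '[{"dp":[-0.03,-0.02,0],"rotation":[0,0,0]},{"dp":[-0.06,-0.04,0],"rotation":[0,0,0]},{"dp":[-0.09,-0.06,0],"rotation":[0,0,0]},{"dp":[-0.12,-0.09,0],"rotation":[0,0,0]},{"dp":[-0.15,-0.11,0],"rotation":[0,0,0]},{"dp":[-0.158,-0.112,0],"rotation":[0,0,0]},{"dp":[-0.158,-0.112,0],"rotation":[0,0,0]},{"dp":[-0.158,-0.112,0],"rotation":[0,0,0]}]' 1 20
python3 - <<'E'
from h import *
st()
f=grab("wrist","2")
for th in ["beaker1_mid","beaker4_mid","beaker3_mid"]:
    for d in cams.trace("wrist",th): print(th,d["confidence"],d["rect"])
print(f["R"],f["t"])
E
```

```text
t: 3.92
eef_pos: [0.4384, -0.1579, 0.2188]
ee_rot: [2.223, 2.22, 0.001]
contact_force: [-0.2, 0.6, -0.3]
width: 0.0928
t 3.92 p [ 0.4384 -0.1579  0.2188] rot [2.2225 2.2199 0.0007] F [-0.1721  0.5913 -0.2603] w 0.0928 q [-0.4459  0.1968  1.8594  0.0004  1.0849 -0.4449]
beaker1_mid 0.92 [281.7, 196.0, 352.4, 266.8]
beaker4_mid 0.56 [394.0, 195.7, 472.2, 264.1]
beaker3_mid 0.87 [303.7, 395.9, 336.0, 409.7]
[[ 1.     -0.0018  0.0008]
 [-0.0019 -0.9708  0.2399]
 [ 0.0003 -0.2399 -0.9708]] [-0.4387 -0.1803  0.3514]
```

View pics/wrist_2.png

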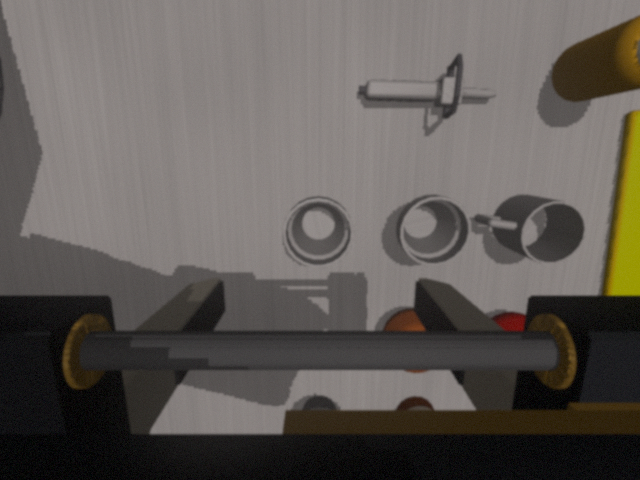

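```bash
python3 - <<'E'
from h import *
f=grab("wrist")
def go(th,z=0,n=3):
    rs=[cams.trace("wrist",th)[0]["rect"] for _ in range(1)]
    rc=np.mean(rs,0); x,r=fit([(f,rc,np.ones(4))],BK,[.45,-.16],z); print(th,rc,x,r.round(1))
go("beaker1_mid");go("beaker4_mid")
p=proj(f,np.array([[.438,-.1579,.031]])); print(p)
# tail-to-tip of pin at z=.012
for uv in [(358,91),(494,95)]: print(ray(f,uv,.012))
print(ray(f,(318,230),.058),ray(f,(432.5,229),.058))
E
```

```text
beaker1_mid [284.3 197.  355.4 269.7] [ 0.4391 -0.1613] [-0.2  0.1  0.2 -0.1]
beaker4_mid [393.7 197.6 471.5 263.8] [ 0.5449 -0.1587] [ 0.8 -3.1 -0.7  3.2]
[[318.6538 226.2575]]
[ 0.4756 -0.0297  0.012 ]
[ 0.6064 -0.0331  0.012 ]
[ 0.4374 -0.1563  0.058 ] [ 0.5426 -0.1552  0.058 ]
```

```bash
python3 -m creep '[{"dp":[0,-0.001,0.04],"rotation":[0,0,0]},{"dp":[0,-0.001,0.08],"rotation":[0,0,0]},{"dp":[0,-0.001,0.115],"rotation":[0,0,0]},{"dp":[0,-0.001,0.145],"rotation":[0,0,0]},{"dp":[0,-0.001,0.17],"rotation":[0,0,0]},{"dp":[0,-0.001,0.183],"rotation":[0,0,0]},{"dp":[0,-0.001,0.188],"rotation":[0,0,0]},{"dp":[0,-0.001,0.188],"rotation":[0,0,0]}]' 1 20
python3 -m creep '[{"dp":[0,0,0],"rotation":[0,0,0]},{"dp":[0,0,0],"rotation":[0,0,0]},{"dp":[0,0,0],"rotation":[0,0,0]},{"dp":[0,0,0],"rotation":[0,0,0]},{"dp":[0,0,0],"rotation":[0,0,0]},{"dp":[0,0,0],"rotation":[0,0,0]},{"dp":[0,0,0],"rotation":[0,0,0]},{"dp":[0,0,0],"rotation":[0,0,0]}]' 0 20
python3 - <<'E'
from h import *
st()
f=grab("wrist","3"); grab("side","3")
E
```

```text
t: 4.93
eef_pos: [0.4367, -0.1576, 0.0298]
ee_rot: [-2.22, -2.221, 0.001]
contact_force: [0.0, -0.2, -0.7]
width: 0.0931
t: 5.6
eef_pos: [0.4374, -0.1582, 0.0313]
ee_rot: [2.221, 2.221, 0.001]
contact_force: [-1.3, 0.5, 7.8]
width: 0.0672
t 5.60 p [ 0.4374 -0.1582  0.0313] rot [2.2207 2.2207 0.0006] F [-1.3299  0.4518  7.7879] w 0.0672 q [-0.4471  0.5042  2.0021  0.      0.6342 -0.4471]
```

View pics/wrist_3.png

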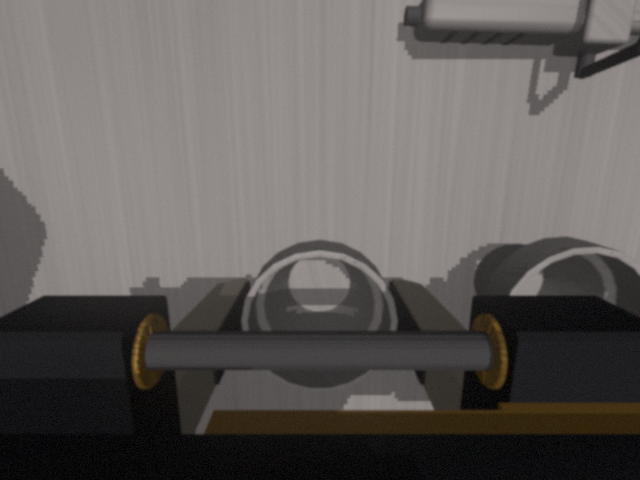

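View pics/side_3.png

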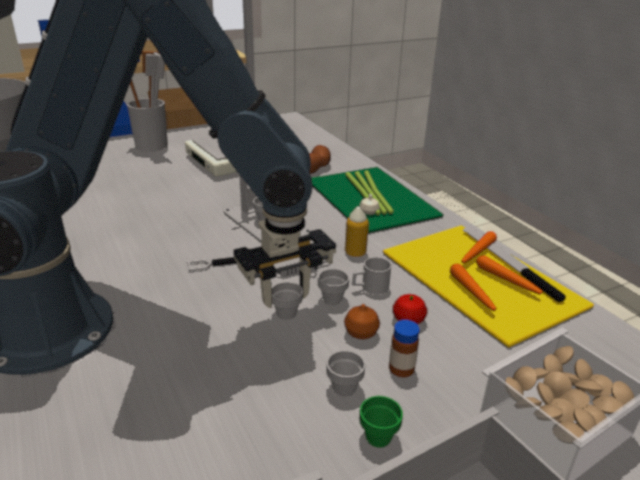

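```bash
python3 -m creep '[{"dp":[0,0,-0.02],"rotation":[0,0,0]},{"dp":[0,0,-0.05],"rotation":[0,0,0]},{"dp":[0,0,-0.085],"rotation":[0,0,0]},{"dp":[0,0,-0.12],"rotation":[0,0,0]},{"dp":[0,0.01,-0.155],"rotation":[0,0,0]},{"dp":[0.02,0.02,-0.185],"rotation":[0,0,0]},{"dp":[0.05,0.04,-0.21],"rotation":[0,0,0]},{"dp":[0.09,0.05,-0.22],"rotation":[0,0,0]}]' 0 20
python3 -m creep '[{"dp":[0.035,0.02,0],"rotation":[0,0,-0.4]},{"dp":[0.07,0.04,0],"rotation":[0,0,-0.8]},{"dp":[0.1,0.06,0],"rotation":[0,0,-1.2]},{"dp":[0.13,0.07,0],"rotation":[0,0,-1.7]},{"dp":[0.15,0.07,0],"rotation":[0,0,-1.7]},{"dp":[0.16,0.07,0],"rotation":[0,0,-1.7]},{"dp":[0.16,0.07,0],"rotation":[0,0,-1.7]},{"dp":[0.16,0.07,0],"rotation":[0,0,-1.7]}]' 0 20
python3 - <<'E'
from h import *
st()
f=grab("wrist","4"); crop(f,(120,0,560,300),"c4",1.8)
E
```

```text
t: 6.37
eef_pos: [0.4883, -0.0709, 0.2536]
ee_rot: [2.221, 2.215, 0.004]
contact_force: [1.4, 0.7, -0.9]
width: 0.0669
t: 7.03
eef_pos: [0.556, 0.089, 0.2499]
ee_rot: [-2.05, -2.38, 0.001]
contact_force: [0.5, -0.4, -1.2]
width: 0.0671
t 7.03 p [0.556  0.089  0.2499] rot [-2.0504 -2.3802  0.0009] F [ 0.4793 -0.438  -1.1708] w 0.0671 q [ 0.0762  0.3448  1.5799 -0.0004  1.2173 -0.0723]
```

View pics/c4.png

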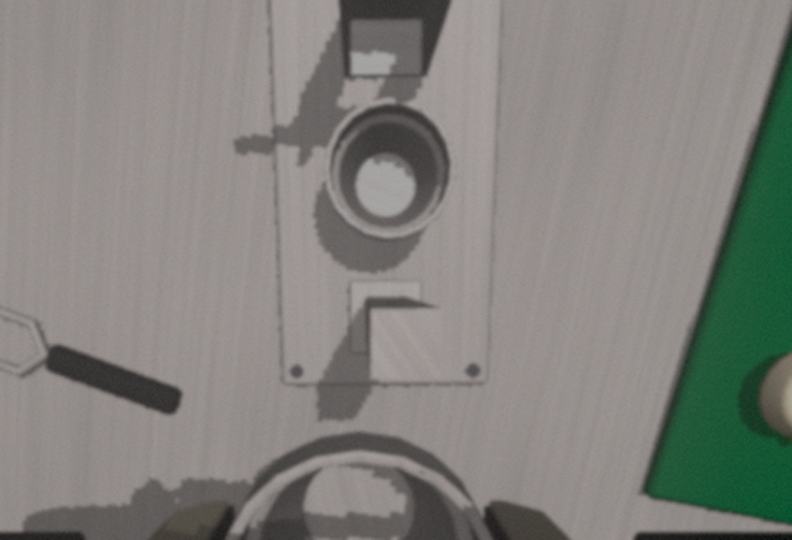

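```bash
python3 - <<'E'
from h import *
f=grab("wrist")
g=lambda x,y,z: ray(f,(x/1.8+120,y/1.8),z)
post=g(406,345,.1915); b0=g(388.5,168,.068); a=g(283,383,.01); b=g(488,383,.01)
print("post",post,"b0",b0,"corners",a,b,np.degrees(np.arctan2(*(b-a)[1::-1])),np.linalg.norm(b-a))
th=np.radians(8.6); R=np.array([[np.cos(th),-np.sin(th)],[np.sin(th),np.cos(th)]])
print("seat from post",post[:2]+R@[0,.075],"from plate",(a[:2]+b[:2])/2+R@[0,.1175])
d=b0-post; print("yaw post-b0",np.degrees(np.arctan2(-d[0],d[1])),np.hypot(*d[:2]))
for d in cams.trace("wrist","beaker0_mid"):
    x,r=fit([(f,np.array(d["rect"]),np.ones(4))],BK,[.55,.21],.01); print(d["confidence"],d["rect"],x,r)
for l in [((268,0),(283,382)),((500,0),(488,382))]:
    p=[g(*q,.01) for q in l]; e=p[0]-p[1]; print(np.degrees(np.arctan2(-e[0],e[1])))
E
```

```text
post [0.5654 0.1357 0.1915] b0 [0.553  0.2106 0.068 ] corners [0.5085 0.086  0.01  ] [0.6358 0.1048 0.01  ] 8.429186203495775 0.1286639017836436
seat from post [0.5542 0.2098] from plate [0.5546 0.2116]
yaw post-b0 9.391898771588144 0.0759390841885097
0.57 [299.5, 53.5, 371.3, 133.7] [0.5528 0.2101] [-0.8776  0.0182  0.8788  0.0121]
0.5 [267.6, 0.2, 401.0, 213.4] [0.5382 0.2485] [  20.2729    1.3691  -37.3112 -124.0266]
9.071677777618696
9.382078651216544
```

```bash
python3 -m creep '[{"dp":[0.03,0.004,0],"rotation":[0,0,0]},{"dp":[0.06,0.008,0],"rotation":[0,0,0]},{"dp":[0.09,0.012,0],"rotation":[0,0,0]},{"dp":[0.11,0.0155,0],"rotation":[0,0,0]},{"dp":[0.1205,0.0155,0],"rotation":[0,0,0]},{"dp":[0.1205,0.0155,0.02],"rotation":[0,0,0]},{"dp":[0.1205,0.0155,0.04],"rotation":[0,0,0]},{"dp":[0.1205,0.0155,0.06],"rotation":[0,0,0]}]' 0 20
python3 - <<'E'
from h import *
st()
f=grab("wrist","5"); grab("side","5");f=grab("scene"); crop(f,(340,100,560,320),"c5",3)
E
```

```text
t: 7.85
eef_pos: [0.554, 0.2099, 0.1895]
ee_rot: [2.051, 2.379, 0.001]
contact_force: [-0.7, -0.0, -1.4]
width: 0.0671
t 7.85 p [0.554  0.2099 0.1895] rot [2.0511 2.3788 0.0006] F [-0.6736 -0.0314 -1.3576] w 0.0671 q [ 0.2837  0.457   1.5688 -0.0004  1.1151  0.1362]
```

View pics/wrist_5.png

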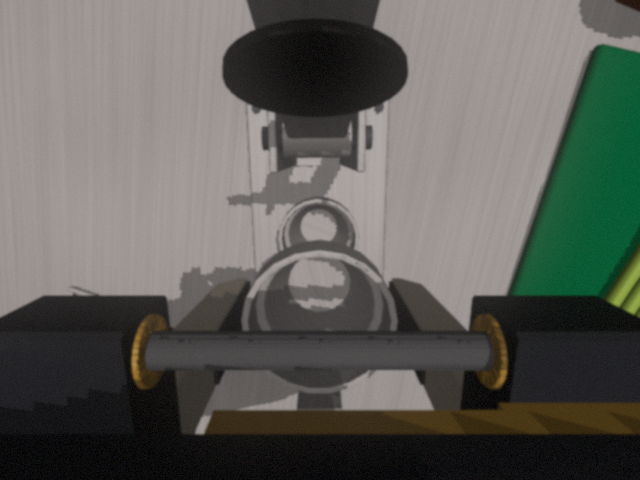

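View pics/c5.png

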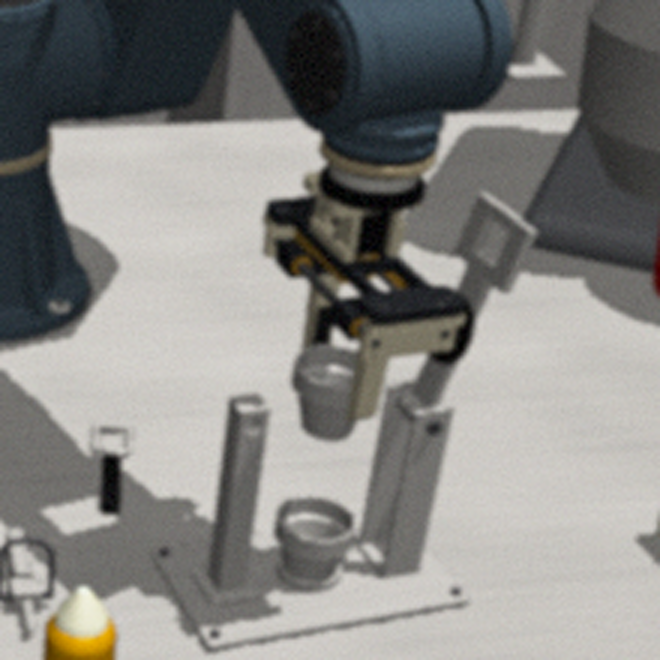

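```bash
python3 -m creep '[{"dp":[0,0,0.02],"rotation":[0,0,0]},{"dp":[0,0,0.04],"rotation":[0,0,0]},{"dp":[0,0,0.06],"rotation":[0,0,0]},{"dp":[0,0,0.075],"rotation":[0,0,0]},{"dp":[0,0,0.09],"rotation":[0,0,0]},{"dp":[0,0,0.1],"rotation":[0,0,0]},{"dp":[0,0,0.107],"rotation":[0,0,0]},{"dp":[0,0,0.112],"rotation":[0,0,0]}]' 0 20
python3 -m creep '[{"dp":[0,0,0.003],"rotation":[0,0,0]},{"dp":[0,0,0.006],"rotation":[0,0,0]},{"dp":[0,0,0.009],"rotation":[0,0,0]},{"dp":[0,0,0.012],"rotation":[0,0,0]},{"dp":[0,0,0.014],"rotation":[0,0,0]},{"dp":[0,0,0.0155],"rotation":[0,0,0]},{"dp":[0,0,0.0165],"rotation":[0,0,0]},{"dp":[0,0,0.0165],"rotation":[0,0,0]}]' 0 20
python3 - <<'E'
from h import *
st()
f=grab("wrist","6"); f=grab("scene"); crop(f,(380,200,500,320),"c6",5)
E
```

```text
t: 8.67
eef_pos: [0.5543, 0.2107, 0.0783]
ee_rot: [2.051, 2.379, 0.001]
contact_force: [-0.9, -0.7, -1.5]
width: 0.067
t: 9.33
eef_pos: [0.554, 0.2111, 0.062]
ee_rot: [2.05, 2.38, 0.001]
contact_force: [-0.1, 0.5, 0.5]
width: 0.0675
t 9.33 p [0.554  0.2111 0.062 ] rot [2.0503 2.3797 0.0013] F [-0.0561  0.4699  0.4729] w 0.0675 q [0.2855 0.6225 1.6545 0.0001 0.8636 0.137 ]
```

View pics/wrist_6.png

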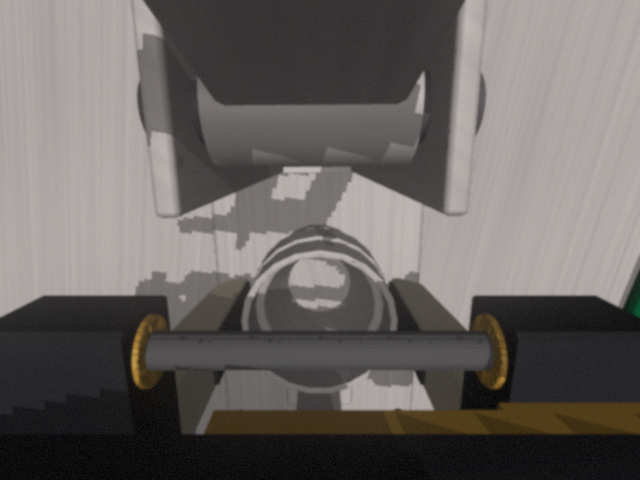

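View pics/c6.png

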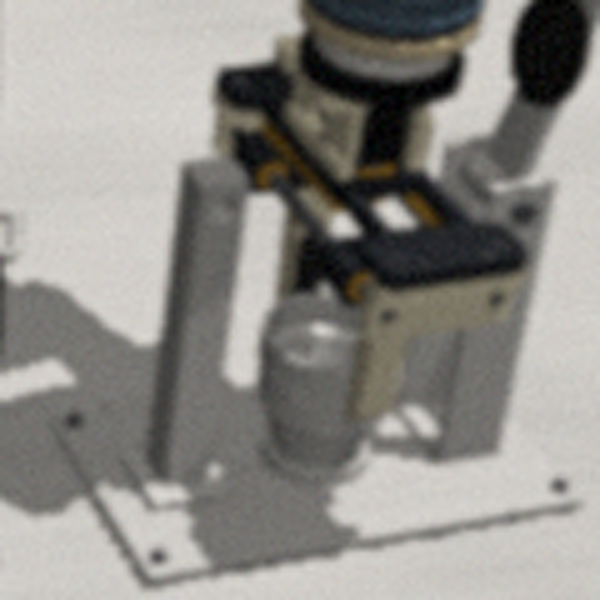

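```bash
python3 -m creep '[{"dp":[0,0,0],"rotation":[0,0,0]},{"dp":[0,0,0],"rotation":[0,0,0]},{"dp":[0,0,0],"rotation":[0,0,0]},{"dp":[0,0,0],"rotation":[0,0,0]},{"dp":[0,0,-0.01],"rotation":[0,0,0]},{"dp":[0,0,-0.04],"rotation":[0,0,0]},{"dp":[0,0,-0.07],"rotation":[0,0,0]},{"dp":[0,0,-0.1],"rotation":[0,0,0]}]' 1 20
python3 - <<'E'
from h import *
st()
f=grab("wrist","7")
E
```

```text
t: 10.1
eef_pos: [0.5536, 0.2108, 0.1633]
ee_rot: [-2.051, -2.38, 0.0]
contact_force: [0.5, -0.2, 0.9]
width: 0.0928
t 10.10 p [0.5536 0.2108 0.1633] rot [-2.0507 -2.3798  0.0004] F [ 0.5061 -0.1502  0.8552] w 0.0928 q [ 0.2853  0.4868  1.5921 -0.0001  1.0629  0.137 ]
```

View pics/wrist_7.png

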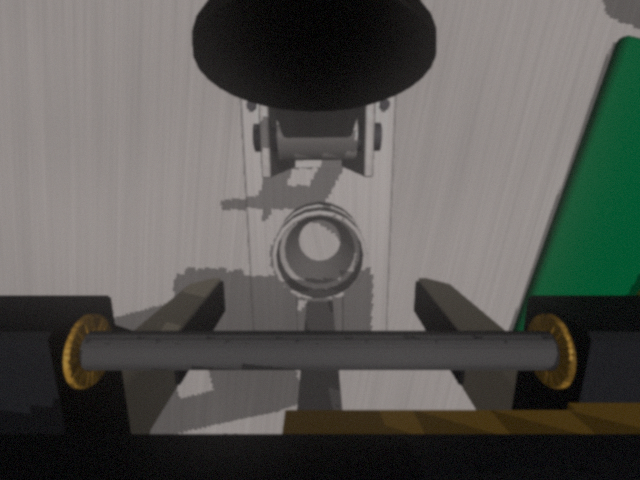

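```bash
python3 -m creep '[{"dp":[0,0,-0.035],"rotation":[0,0,0]},{"dp":[0,0,-0.06],"rotation":[0,0,0]},{"dp":[-0.03,-0.005,-0.067],"rotation":[0,0,0]},{"dp":[-0.06,-0.01,-0.067],"rotation":[0,0,0]},{"dp":[-0.1,-0.018,-0.067],"rotation":[0,0,1.2]},{"dp":[-0.14,-0.025,-0.067],"rotation":[0,0,2.4]},{"dp":[-0.18,-0.032,-0.067],"rotation":[0,0,3.6]},{"dp":[-0.22,-0.039,-0.067],"rotation":[0,0,4.8]}]' 1 20
python3 - <<'E'
from h import *
st()
o=get_obs(); R=Ro.from_rotvec(o["ee_rot"]).as_matrix(); print(R.T@(np.array([.544,-.158,.23])-o["eef_pos"]))
E
```

```text
t: 10.82
eef_pos: [0.5474, -0.0142, 0.2292]
ee_rot: [2.505, 1.895, 0.001]
contact_force: [-0.2, 1.0, -0.3]
width: 0.0933
t 10.82 p [ 0.5474 -0.0142  0.2292] rot [2.5049 1.8951 0.0009] F [-0.2272  1.0291 -0.2691] w 0.0933 q [-0.1109  0.3351  1.6466 -0.      1.1591  0.1645]
[-0.1393  0.0359 -0.0008]
```

```bash
python3 -m creep '[{"dp":[-0.03,0.01,0],"rotation":[0,0,1.2]},{"dp":[-0.06,0.018,0],"rotation":[0,0,2.4]},{"dp":[-0.09,0.026,0],"rotation":[0,0,3.6]},{"dp":[-0.12,0.033,0],"rotation":[0,0,4.8]},{"dp":[-0.139,0.036,0],"rotation":[0,0,6]},{"dp":[-0.139,0.036,0],"rotation":[0,0,6]},{"dp":[-0.139,0.036,0],"rotation":[0,0,6]},{"dp":[-0.139,0.036,0],"rotation":[0,0,6]}]' 1 20
python3 - <<'E'
from h import *
st()
f=grab("wrist","8")
for d in cams.trace("wrist","beaker4_mid"):
    x,r=fit([(f,np.array(d["rect"]),np.ones(4))],BK,[.545,-.16],0); print(d["confidence"],d["rect"],x,r)
E
```

```text
t: 11.48
eef_pos: [0.5453, -0.1552, 0.2287]
ee_rot: [-2.906, -1.193, -0.0]
contact_force: [1.0, 0.2, -0.2]
width: 0.0926
t 11.48 p [ 0.5453 -0.1552  0.2287] rot [-2.906  -1.1933 -0.0003] F [ 0.9921  0.1738 -0.1686] w 0.0926 q [-0.3596  0.3715  1.5956  0.0003  1.1745  0.4319]
0.81 [288.1, 195.4, 356.2, 262.0] [ 0.5455 -0.1587] [-0.7465 -1.6185  0.746   2.2299]
```

View pics/wrist_8.png

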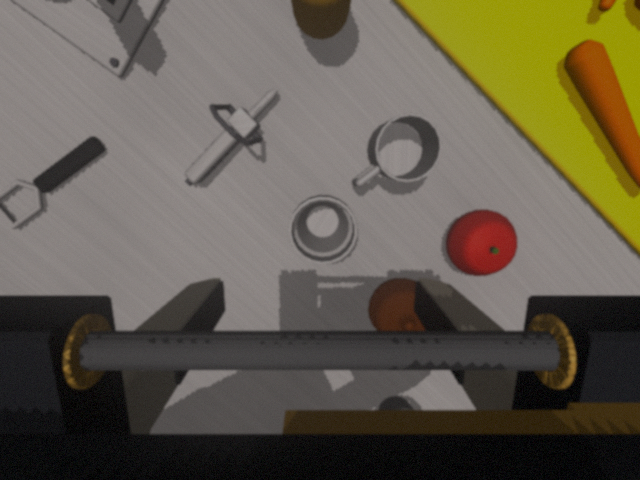

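```bash
python3 - <<'E'
from h import *
f=grab("wrist"); o=get_obs(); R=Ro.from_rotvec(o["ee_rot"]).as_matrix()
p=ray(f,(324.5,229),.058); print(p, R.T@(np.array([p[0],p[1],.031])-o["eef_pos"]))
E
```

```text
[ 0.5484 -0.1586  0.058 ] [-0.0005  0.0047  0.1976]
```

```bash
python3 -m creep '[{"dp":[-0.001,0.003,0.04],"rotation":[0,0,0]},{"dp":[-0.001,0.003,0.08],"rotation":[0,0,0]},{"dp":[-0.001,0.003,0.12],"rotation":[0,0,0]},{"dp":[-0.001,0.003,0.15],"rotation":[0,0,0]},{"dp":[-0.001,0.003,0.175],"rotation":[0,0,0]},{"dp":[-0.001,0.003,0.191],"rotation":[0,0,0]},{"dp":[-0.001,0.003,0.1975],"rotation":[0,0,0]},{"dp":[-0.001,0.003,0.1975],"rotation":[0,0,0]}]' 1 20
python3 -m creep '[{"dp":[0,0,0],"rotation":[0,0,0]},{"dp":[0,0,0],"rotation":[0,0,0]},{"dp":[0,0,0],"rotation":[0,0,0]},{"dp":[0,0,0],"rotation":[0,0,0]},{"dp":[0,0,0],"rotation":[0,0,0]},{"dp":[0,0,0],"rotation":[0,0,0]},{"dp":[0,0,0],"rotation":[0,0,0]},{"dp":[0,0,0],"rotation":[0,0,0]}]' 0 20
python3 - <<'E'
from h import *
st()
f=grab("wrist","9")
E
```

```text
t: 12.3
eef_pos: [0.5462, -0.158, 0.0298]
ee_rot: [-2.905, -1.191, 0.003]
contact_force: [0.6, -0.3, -0.1]
width: 0.0934
t: 12.97
eef_pos: [0.5471, -0.1589, 0.0317]
ee_rot: [2.907, 1.189, 0.001]
contact_force: [-0.6, 0.9, 5.5]
width: 0.0659
t 12.97 p [ 0.5471 -0.1589  0.0317] rot [2.907  1.1893 0.0012] F [-0.6232  0.9264  5.5432] w 0.0659 q [-0.3645  0.6374  1.7284  0.      0.7747  0.4296]
```

View pics/wrist_9.png

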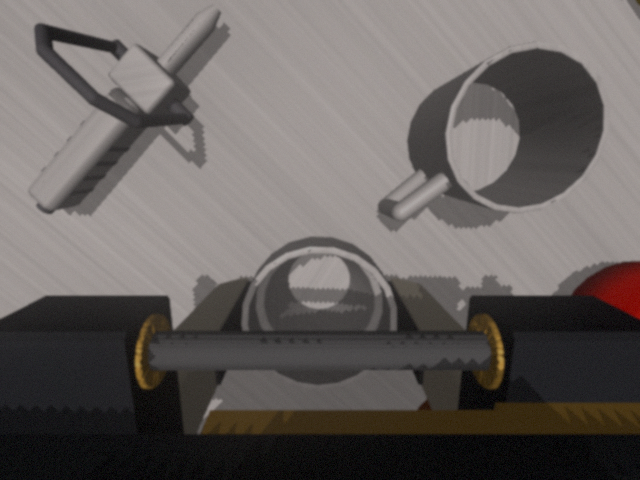

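```bash
python3 -m creep '[{"dp":[0,0,-0.02],"rotation":[0,0,0]},{"dp":[0,0,-0.05],"rotation":[0,0,0]},{"dp":[0,0,-0.085],"rotation":[0,0,0]},{"dp":[0,0,-0.12],"rotation":[0,0,0]},{"dp":[0,0,-0.155],"rotation":[0,0,-1.2]},{"dp":[0,0,-0.19],"rotation":[0,0,-2.4]},{"dp":[0,0,-0.215],"rotation":[0,0,-3.6]},{"dp":[0,0,-0.22],"rotation":[0,0,-4.8]}]' 0 20
cat >> h.py <<'E'
def to(x,y,z,yaw_deg=None):
    o=get_obs(); R=Ro.from_rotvec(o["ee_rot"]).as_matrix(); print("dp",R.T@(np.array([x,y,z])-o["eef_pos"]))
    psi=np.degrees(np.arctan2(R[1,1],R[0,1])); print("yaw",psi)
    if yaw_deg is not None: print("rot units z",-(yaw_deg-psi)/5, "tilt err", R[:,2])
E
python3 - <<'E'
from h import *
st(); to(.5538,.2107,.25,8.8)
E
```

```text
t: 13.68
eef_pos: [0.5481, -0.1593, 0.2559]
ee_rot: [2.588, 1.772, 0.006]
contact_force: [0.2, 0.2, -1.1]
width: 0.0662
t 13.68 p [ 0.5481 -0.1593  0.2559] rot [2.5876 1.7717 0.0061] F [ 0.1866  0.1755 -1.0712] w 0.0662 q [-0.3644  0.3501  1.5572  0.      1.2274  0.0056]
dp [ 0.347  -0.1285  0.0051]
yaw -21.202071761498065
rot units z -6.000414352299613 tilt err [ 0.0064 -0.0024 -1.    ]
```

```bash
python3 -m creep '[{"dp":[0.03,-0.012,0],"rotation":[0,0,-1.2]},{"dp":[0.065,-0.025,0],"rotation":[0,0,-2.4]},{"dp":[0.1,-0.038,0],"rotation":[0,0,-3.6]},{"dp":[0.135,-0.05,0],"rotation":[0,0,-4.8]},{"dp":[0.17,-0.063,0],"rotation":[0,0,-6]},{"dp":[0.205,-0.076,0],"rotation":[0,0,-6]},{"dp":[0.24,-0.089,0],"rotation":[0,0,-6]},{"dp":[0.27,-0.1,0],"rotation":[0,0,-6]}]' 0 20
python3 - <<'E'
from h import *
st(); to(.5538,.2107,.25,8.8)
E
```

```text
t: 14.35
eef_pos: [0.5521, 0.1313, 0.251]
ee_rot: [-2.05, -2.38, -0.0]
contact_force: [1.2, -0.4, -1.0]
width: 0.0662
t 14.35 p [0.5521 0.1313 0.251 ] rot [-2.0499 -2.3804 -0.    ] F [ 1.1537 -0.3535 -0.9586] w 0.0662 q [0.1514 0.3519 1.567  0.0002 1.2228 0.0024]
dp [0.0782 0.0134 0.001 ]
yaw 8.531637477538023
rot units z -0.05367250449239549 tilt err [-0.0001  0.0002 -1.    ]
```

```bash
python3 -m creep '[{"dp":[0.03,0.005,0],"rotation":[0,0,0]},{"dp":[0.055,0.01,0],"rotation":[0,0,0]},{"dp":[0.078,0.0134,0],"rotation":[0,0,0]},{"dp":[0.078,0.0134,0],"rotation":[0,0,0]},{"dp":[0.078,0.0134,0.02],"rotation":[0,0,0]},{"dp":[0.078,0.0134,0.045],"rotation":[0,0,0]},{"dp":[0.078,0.0134,0.07],"rotation":[0,0,0]},{"dp":[0.078,0.0134,0.09],"rotation":[0,0,0]}]' 0 20
python3 - <<'E'
from h import *
st(); to(.5538,.2107,.082,8.8)
f=grab("wrist","10")
E
```

```text
t: 15.02
eef_pos: [0.5537, 0.2074, 0.1592]
ee_rot: [-2.05, -2.379, 0.002]
contact_force: [0.2, 0.0, -0.9]
width: 0.0659
t 15.02 p [0.5537 0.2074 0.1592] rot [-2.0505 -2.3794  0.002 ] F [ 0.1528  0.0393 -0.8547] w 0.0659 q [ 0.2798  0.4902  1.5978 -0.0002  1.055   0.1317]
dp [0.0033 0.0007 0.0772]
yaw 8.492196043826935
rot units z -0.06156079123461318 tilt err [-0.0013 -0.0006 -1.    ]
```

View pics/wrist_10.png

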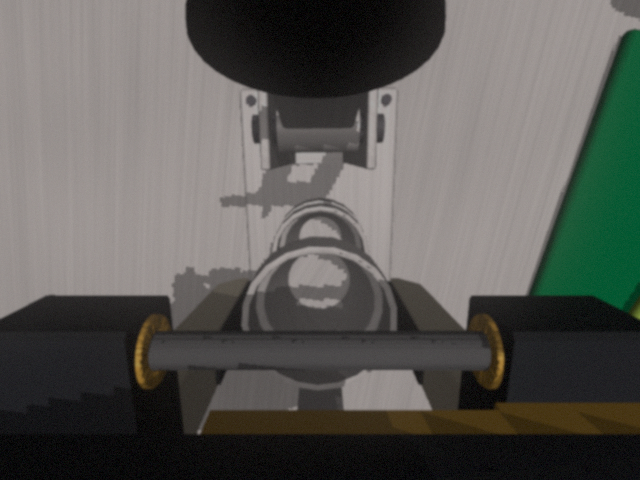

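```bash
python3 -m creep '[{"dp":[0.002,0,0.015],"rotation":[0,0,0]},{"dp":[0.002,0,0.03],"rotation":[0,0,0]},{"dp":[0.002,0,0.045],"rotation":[0,0,0]},{"dp":[0.002,0,0.056],"rotation":[0,0,0]},{"dp":[0.002,0,0.064],"rotation":[0,0,0]},{"dp":[0.002,0,0.07],"rotation":[0,0,0]},{"dp":[0.002,0,0.074],"rotation":[0,0,0]},{"dp":[0.002,0,0.0765],"rotation":[0,0,0]}]' 0 20
python3 - <<'E'
from h import *
st(); to(.5538,.2107,.082,8.8)
f=grab("wrist","11");f=grab("scene"); crop(f,(380,200,500,320),"c11",5)
E
```

```text
t: 15.73
eef_pos: [0.5542, 0.2102, 0.0863]
ee_rot: [-2.051, -2.38, 0.0]
contact_force: [-12.6, -3.2, 36.6]
width: 0.0661
t 15.73 p [0.5542 0.2102 0.0863] rot [-2.0506 -2.3798  0.0001] F [-12.6057  -3.1702  36.6271] w 0.0661 q [0.2839 0.5873 1.6433 0.0001 0.9111 0.1355]
dp [ 0.0006 -0.0004  0.0043]
yaw 8.498537709985873
rot units z -0.060292458002825455 tilt err [-0.0002  0.0001 -1.    ]
```

View pics/wrist_11.png

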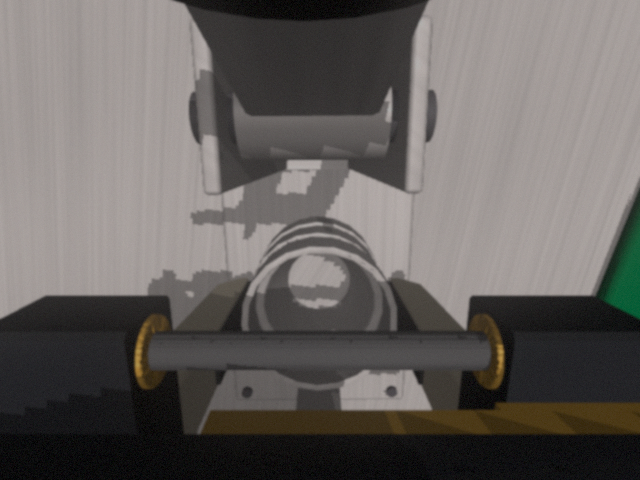

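View pics/c11.png

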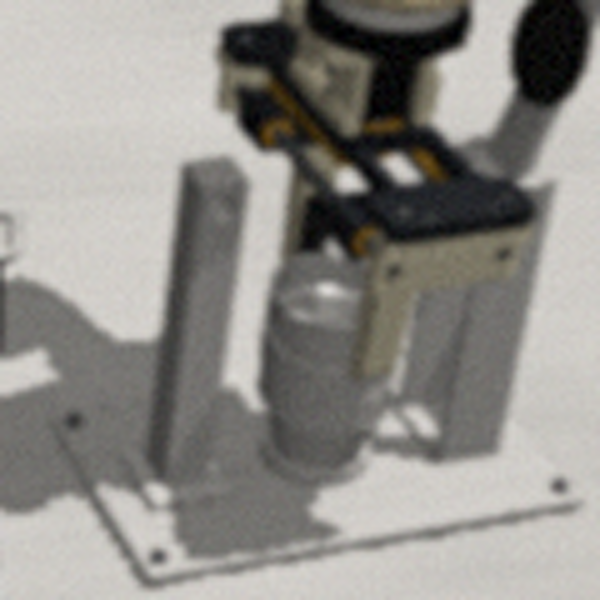

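```bash
python3 -m creep '[{"dp":[0,0,-0.002],"rotation":[0,0,0]},{"dp":[0,0,-0.003],"rotation":[0,0,0]},{"dp":[0,0,-0.004],"rotation":[0,0,0]},{"dp":[0,0,-0.004],"rotation":[0,0,0]},{"dp":[0,0,-0.004],"rotation":[0,0,0]},{"dp":[0,0,-0.004],"rotation":[0,0,0]},{"dp":[0,0,-0.004],"rotation":[0,0,0]},{"dp":[0,0,-0.004],"rotation":[0,0,0]}]' 0 20
python3 -m creep '[{"dp":[0,0,0],"rotation":[0,0,0]},{"dp":[0,0,0],"rotation":[0,0,0]},{"dp":[0,0,0],"rotation":[0,0,0]},{"dp":[0,0,0],"rotation":[0,0,0]},{"dp":[0,0,0],"rotation":[0,0,0]},{"dp":[0,0,0],"rotation":[0,0,0]},{"dp":[0,0,-0.03],"rotation":[0,0,0]},{"dp":[0,0,-0.07],"rotation":[0,0,0]}]' 1 20
python3 - <<'E'
from h import *
st()
f=grab("wrist","12");crop(f,(220,130,420,320),"w12",3);f=grab("scene"); crop(f,(380,200,500,320),"c12",5)
E
```

```text
t: 16.5
eef_pos: [0.5541, 0.2102, 0.0883]
ee_rot: [-2.051, -2.38, 0.0]
contact_force: [-0.0, -0.3, -1.3]
width: 0.0659
t: 17.17
eef_pos: [0.5523, 0.2096, 0.1564]
ee_rot: [-2.048, -2.377, 0.008]
contact_force: [1.1, 0.7, 0.3]
width: 0.093
t 17.17 p [0.5523 0.2096 0.1564] rot [-2.0484 -2.3774  0.0084] F [1.1009 0.6934 0.291 ] w 0.0930 q [ 0.2839  0.4949  1.5979 -0.      1.0552  0.1356]
```

View pics/w12.png

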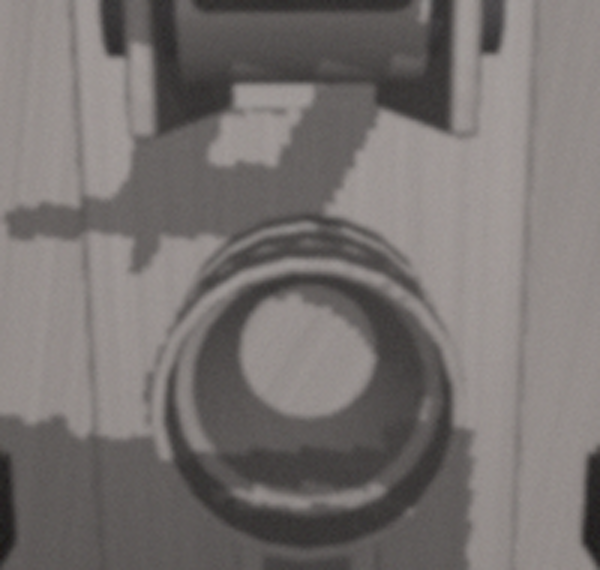

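View pics/c12.png

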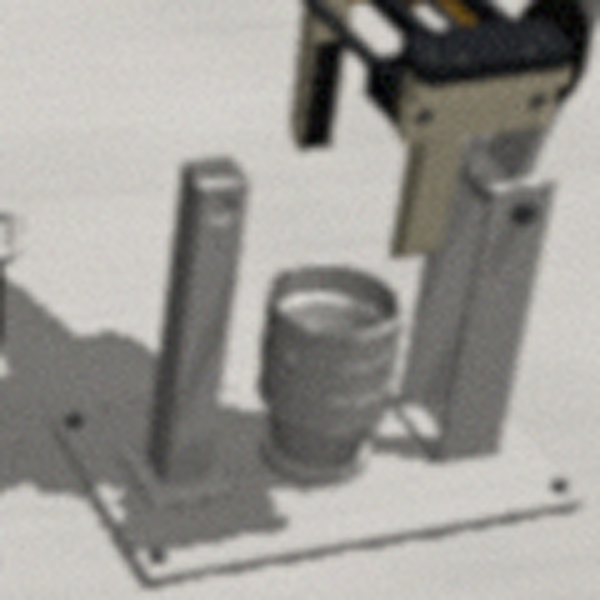

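```bash
python3 -m creep '[{"dp":[0,0,-0.035],"rotation":[0,0,0]},{"dp":[0,0,-0.06],"rotation":[0,0,0]},{"dp":[-0.03,-0.007,-0.072],"rotation":[0,0,0]},{"dp":[-0.06,-0.018,-0.072],"rotation":[0,0,0]},{"dp":[-0.1,-0.032,-0.072],"rotation":[0,0,0.5]},{"dp":[-0.14,-0.046,-0.072],"rotation":[0,0,1]},{"dp":[-0.18,-0.058,-0.072],"rotation":[0,0,1.5]},{"dp":[-0.22,-0.07,-0.072],"rotation":[0,0,1.7]}]' 1 20
python3 - <<'E'
from h import *
st(); to(.436,-.393,.23,0)
for n in ["side"]:
    f=grab(n,"13")
    for d in cams.trace(n,"beaker3_mid"): print(d["confidence"],d["rect"],fit([(f,np.array(d["rect"]),np.ones(4))],BK,[.436,-.39],0)[0])
E
```

```text
t: 17.93
eef_pos: [0.5168, -0.0178, 0.2303]
ee_rot: [2.224, 2.219, 0.0]
contact_force: [1.1, -0.4, -0.6]
width: 0.0928
t 17.93 p [ 0.5168 -0.0178  0.2303] rot [2.2236 2.2191 0.0002] F [ 1.0757 -0.3523 -0.5743] w 0.0928 q [-0.1245  0.2784  1.7222 -0.      1.1408 -0.1225]
dp [-0.3753 -0.08    0.0003]
yaw -0.11794729523298372
rot units z -0.023589459046596744 tilt err [ 0.0002 -0.     -1.    ]
0.96 [357.5, 394.7, 401.8, 449.1] [ 0.4301 -0.5096]
0.79 [326.3, 350.5, 365.1, 397.8] [ 0.4367 -0.3959]
```

```bash
python3 -m creep '[{"dp":[-0.04,-0.01,0],"rotation":[0,0,0]},{"dp":[-0.08,-0.02,0],"rotation":[0,0,0]},{"dp":[-0.12,-0.03,0],"rotation":[0,0,0]},{"dp":[-0.16,-0.04,0],"rotation":[0,0,0]},{"dp":[-0.2,-0.05,0],"rotation":[0,0,0]},{"dp":[-0.24,-0.06,0],"rotation":[0,0,0]},{"dp":[-0.28,-0.07,0],"rotation":[0,0,0]},{"dp":[-0.315,-0.08,0],"rotation":[0,0,0]}]' 1 20
python3 -m creep '[{"dp":[-0.03,0,0],"rotation":[0,0,0]},{"dp":[-0.05,0,0],"rotation":[0,0,0]},{"dp":[-0.06,0,0],"rotation":[0,0,0]},{"dp":[-0.06,0,0],"rotation":[0,0,0]},{"dp":[-0.06,0,0],"rotation":[0,0,0]},{"dp":[-0.06,0,0],"rotation":[0,0,0]},{"dp":[-0.06,0,0],"rotation":[0,0,0]},{"dp":[-0.06,0,0],"rotation":[0,0,0]}]' 1 20
python3 - <<'E'
from h import *
st()
f=grab("wrist","14")
for d in cams.trace("wrist","beaker3_mid"): print(d["confidence"],d["rect"],fit([(f,np.array(d["rect"]),np.ones(4))],BK,[.436,-.39],0)[0])
E
```

```text
t: 18.7
eef_pos: [0.437, -0.3331, 0.2302]
ee_rot: [2.221, 2.221, 0.0]
contact_force: [0.2, -0.0, 0.1]
width: 0.0931
t: 19.37
eef_pos: [0.4379, -0.3902, 0.2306]
ee_rot: [2.22, 2.223, 0.0]
contact_force: [-0.0, -1.0, -0.1]
width: 0.0928
t 19.37 p [ 0.4379 -0.3902  0.2306] rot [2.22   2.2226 0.0001] F [-0.0142 -1.0283 -0.1474] w 0.0928 q [-0.8073  0.4055  1.5405  0.0001  1.1955 -0.8085]
0.84 [287.2, 302.4, 345.6, 328.1] [ 0.4351 -0.4794]
0.75 [286.4, 196.4, 355.3, 260.5] [ 0.4395 -0.3928]
```

View pics/wrist_14.png

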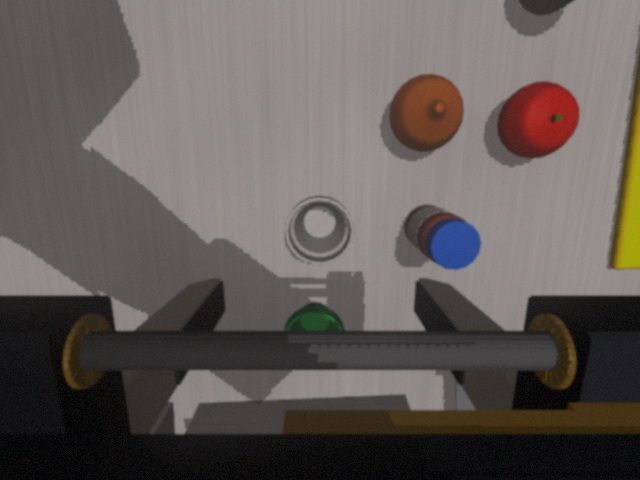

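```bash
python3 -m creep '[{"dp":[0,0,0.04],"rotation":[0,0,0]},{"dp":[0,0,0.08],"rotation":[0,0,0]},{"dp":[0,0,0.12],"rotation":[0,0,0]},{"dp":[0,0,0.15],"rotation":[0,0,0]},{"dp":[0,0,0.175],"rotation":[0,0,0]},{"dp":[0,0,0.19],"rotation":[0,0,0]},{"dp":[0,0,0.1945],"rotation":[0,0,0]},{"dp":[0,0,0.1945],"rotation":[0,0,0]}]' 1 20
python3 -m creep '[{"dp":[0,0,0],"rotation":[0,0,0]},{"dp":[0,0,0],"rotation":[0,0,0]},{"dp":[0,0,0],"rotation":[0,0,0]},{"dp":[0,0,0],"rotation":[0,0,0]},{"dp":[0,0,0],"rotation":[0,0,0]},{"dp":[0,0,0],"rotation":[0,0,0]},{"dp":[0,0,0],"rotation":[0,0,0]},{"dp":[0,0,0],"rotation":[0,0,0]}]' 0 20
python3 -m creep '[{"dp":[0,0,-0.02],"rotation":[0,0,0]},{"dp":[0,0,-0.05],"rotation":[0,0,0]},{"dp":[0,0,-0.085],"rotation":[0,0,0]},{"dp":[0,0,-0.12],"rotation":[0,0,0]},{"dp":[0,0,-0.155],"rotation":[0,0,0]},{"dp":[0.01,0.003,-0.19],"rotation":[0,0,0]},{"dp":[0.04,0.01,-0.22],"rotation":[0,0,-0.5]},{"dp":[0.08,0.02,-0.22],"rotation":[0,0,-1]}]' 0 20
python3 - <<'E'
from h import *
st(); to(.5538,.12,.255,8.8)
f=grab("wrist","15")
E
```

```text
t: 20.13
eef_pos: [0.4373, -0.3907, 0.0352]
ee_rot: [-2.22, -2.22, -0.0]
contact_force: [0.1, 0.3, 0.2]
width: 0.0931
t: 20.8
eef_pos: [0.4379, -0.3915, 0.0367]
ee_rot: [2.221, 2.221, -0.0]
contact_force: [0.3, 0.6, 6.7]
width: 0.0673
t: 21.47
eef_pos: [0.4586, -0.3136, 0.2615]
ee_rot: [2.118, 2.309, 0.0]
contact_force: [1.0, 0.5, -0.8]
width: 0.0672
t 21.47 p [ 0.4586 -0.3136  0.2615] rot [2.1177 2.3088 0.0003] F [ 1.0067  0.5377 -0.8005] w 0.0672 q [-0.6835  0.3158  1.5912 -0.0004  1.2259 -0.7696]
dp [0.4239 0.1322 0.0046]
yaw 4.943245195629898
rot units z -0.7713509608740206 tilt err [ 0.0065 -0.0057 -1.    ]
```

View pics/wrist_15.png

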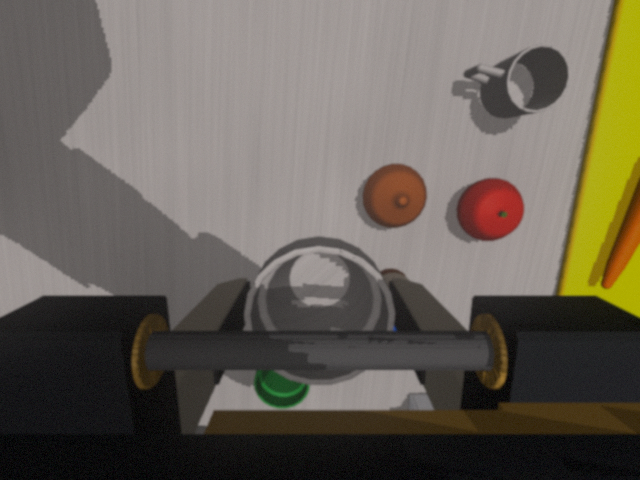

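```bash
python3 -m creep '[{"dp":[0.035,0.012,0],"rotation":[0,0,0]},{"dp":[0.07,0.024,0],"rotation":[0,0,-0.2]},{"dp":[0.11,0.036,0],"rotation":[0,0,-0.4]},{"dp":[0.15,0.048,0],"rotation":[0,0,-0.6]},{"dp":[0.19,0.06,0],"rotation":[0,0,-0.77]},{"dp":[0.23,0.072,0],"rotation":[0,0,-0.77]},{"dp":[0.27,0.084,0],"rotation":[0,0,-0.77]},{"dp":[0.305,0.096,0],"rotation":[0,0,-0.77]}]' 0 20
python3 - <<'E'
from h import *
st(); to(.5538,.2107,.25,8.8)
E
```

```text
t: 22.18
eef_pos: [0.5261, 0.003, 0.2558]
ee_rot: [-2.043, -2.386, 0.0]
contact_force: [1.1, -0.7, -0.3]
width: 0.0673
t 22.18 p [0.5261 0.003  0.2558] rot [-2.0426 -2.3863  0.0003] F [ 1.1237 -0.7146 -0.271 ] w 0.0673 q [-0.0829  0.2703  1.6673  0.0001  1.2046 -0.2378]
dp [0.2009 0.0594 0.0058]
yaw 8.8749230265725
rot units z 0.014984605314499789 tilt err [-0.0005  0.0002 -1.    ]
```

```bash
python3 -m creep '[{"dp":[0.035,0.01,0],"rotation":[0,0,0]},{"dp":[0.075,0.022,0],"rotation":[0,0,0]},{"dp":[0.115,0.034,0],"rotation":[0,0,0]},{"dp":[0.15,0.045,0],"rotation":[0,0,0]},{"dp":[0.18,0.053,0],"rotation":[0,0,0]},{"dp":[0.2,0.0594,0],"rotation":[0,0,0]},{"dp":[0.2005,0.0594,0.02],"rotation":[0,0,0]},{"dp":[0.2005,0.0594,0.05],"rotation":[0,0,0]}]' 0 20
python3 - <<'E'
from h import *
st(); to(.5538,.2107,.108,8.8)
f=grab("wrist","16")
E
```

```text
t: 22.85
eef_pos: [0.5553, 0.2095, 0.2072]
ee_rot: [2.039, 2.387, 0.006]
contact_force: [1.0, -1.1, -1.5]
width: 0.067
t 22.85 p [0.5553 0.2095 0.2072] rot [2.0394 2.3866 0.0058] F [ 1.021  -1.0518 -1.5157] w 0.0670 q [0.2824 0.4386 1.5507 0.0001 1.1479 0.1258]
dp [ 0.0013 -0.0017  0.0992]
yaw 8.97138717324064
rot units z 0.03427743464812778 tilt err [ 0.0042  0.0013 -1.    ]
```

View pics/wrist_16.png

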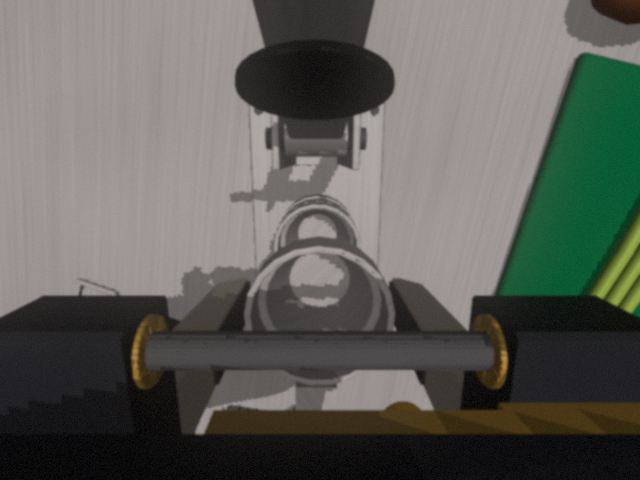

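```bash
python3 -m creep '[{"dp":[0,-0.0005,0.025],"rotation":[0,0,0]},{"dp":[0,-0.0005,0.05],"rotation":[0,0,0]},{"dp":[0,-0.0005,0.065],"rotation":[0,0,0]},{"dp":[0,-0.0005,0.077],"rotation":[0,0,0]},{"dp":[0,-0.0005,0.086],"rotation":[0,0,0]},{"dp":[0,-0.0005,0.092],"rotation":[0,0,0]},{"dp":[0,-0.0005,0.096],"rotation":[0,0,0]},{"dp":[0,-0.0005,0.098],"rotation":[0,0,0]}]' 0 20
python3 - <<'E'
from h import *
st()
E
```

```text
t: 23.57
eef_pos: [0.5541, 0.2078, 0.1081]
ee_rot: [2.043, 2.386, 0.001]
contact_force: [1.0, 0.8, -0.4]
width: 0.0673
t 23.57 p [0.5541 0.2078 0.1081] rot [2.0434 2.386  0.0007] F [ 0.9824  0.7897 -0.364 ] w 0.0673 q [0.2801 0.5552 1.6347 0.0001 0.9512 0.1256]
```

```bash
python3 -m creep '[{"dp":[0.001,0,0],"rotation":[0,0,0]},{"dp":[0.002,0,0],"rotation":[0,0,0]},{"dp":[0.002,0,0.0005],"rotation":[0,0,0]},{"dp":[0.002,0,0.001],"rotation":[0,0,0]},{"dp":[0.002,0,0.001],"rotation":[0,0,0]},{"dp":[0.002,0,0.001],"rotation":[0,0,0]},{"dp":[0.002,0,0.001],"rotation":[0,0,0]},{"dp":[0.002,0,0.001],"rotation":[0,0,0]}]' 0 20
python3 -m creep '[{"dp":[0,0,0],"rotation":[0,0,0]},{"dp":[0,0,0],"rotation":[0,0,0]},{"dp":[0,0,0],"rotation":[0,0,0]},{"dp":[0,0,0],"rotation":[0,0,0]},{"dp":[0,0,0],"rotation":[0,0,0]},{"dp":[0,0,0],"rotation":[0,0,0]},{"dp":[0,0,-0.03],"rotation":[0,0,0]},{"dp":[0,0,-0.07],"rotation":[0,0,0]}]' 1 20
python3 - <<'E'
from h import *
st()
f=grab("wrist","17");crop(f,(220,130,420,320),"w17",3);f=grab("scene"); crop(f,(380,160,520,320),"c17",4);f=grab("side"); crop(f,(210,70,340,290),"s17",3)
E
```

```text
t: 24.23
eef_pos: [0.5536, 0.2097, 0.107]
ee_rot: [2.043, 2.386, 0.0]
contact_force: [0.6, -0.8, -0.9]
width: 0.0674
t: 24.9
eef_pos: [0.5518, 0.2091, 0.1749]
ee_rot: [-2.041, -2.384, 0.008]
contact_force: [0.1, -0.1, 0.9]
width: 0.093
t 24.90 p [0.5518 0.2091 0.1749] rot [-2.0411 -2.3836  0.0085] F [ 0.1109 -0.088   0.8999] w 0.0930 q [ 0.2834  0.4724  1.5836 -0.      1.092   0.1289]
```

View pics/w17.png

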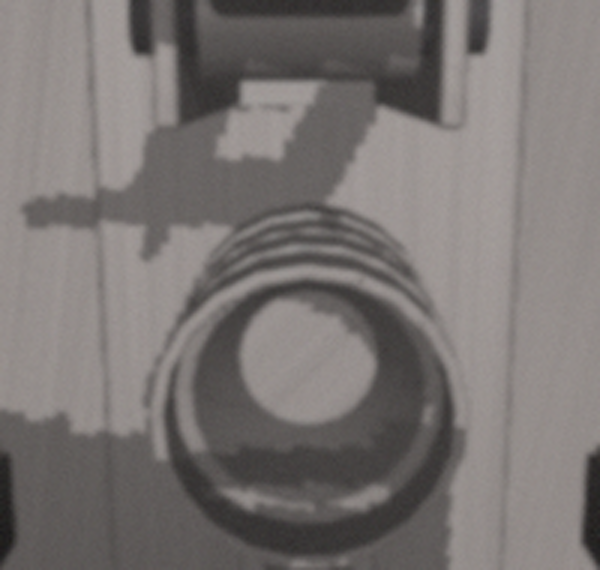

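View pics/c17.png

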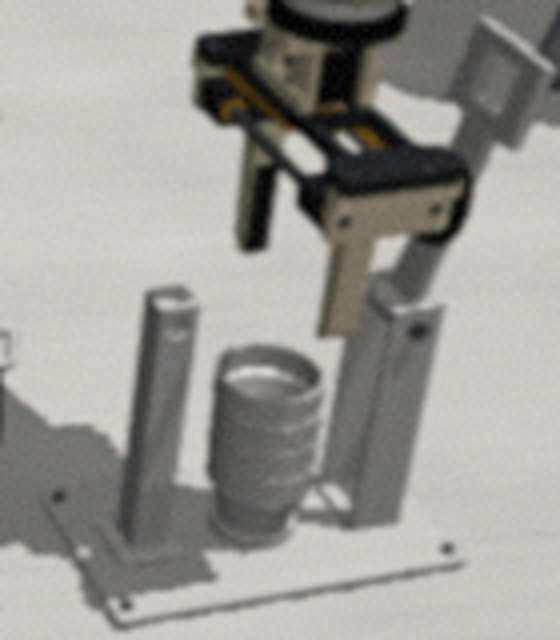

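View pics/s17.png

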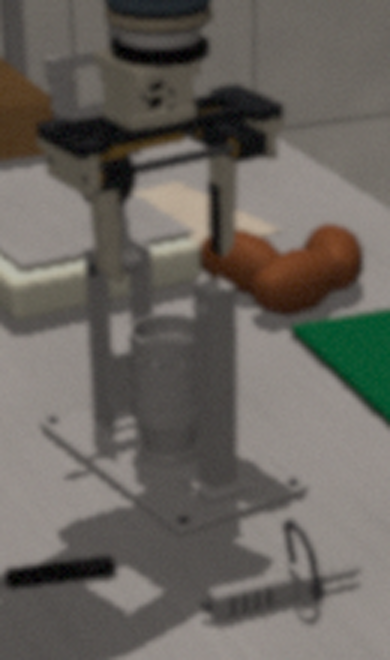

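```bash
python3 - <<'E'
from h import *
for n in ["scene","side"]:
    f=grab(n,"18")
    for th in ["beaker1_mid","beaker2_mid","beaker3_mid","beaker4_mid"]:
        for d in cams.trace(n,th): print(n,th,round(d["confidence"],2),d["rect"])
E
```

```text
scene beaker1_mid 0.53 [431.4, 265.7, 458.8, 278.8]
scene beaker2_mid 0.51 [471.8, 166.6, 521.5, 238.3]
scene beaker3_mid 0.7 [432.4, 245.2, 461.3, 264.8]
scene beaker3_mid 0.64 [142.8, 258.8, 169.1, 286.4]
scene beaker3_mid 0.21 [228.4, 306.9, 257.3, 339.7]
scene beaker4_mid 0.67 [433.1, 261.4, 460.4, 274.1]
side beaker1_mid 0.67 [251.3, 195.8, 274.0, 202.6]
side beaker1_mid 0.28 [184.9, 252.8, 249.1, 271.2]
side beaker2_mid 0.25 [304.2, 245.4, 316.0, 269.5]
side beaker3_mid 0.83 [360.4, 395.1, 402.7, 449.5]
side beaker3_mid 0.67 [254.5, 173.0, 273.8, 193.2]
side beaker4_mid 0.63 [253.0, 196.3, 271.5, 204.9]
side beaker4_mid 0.59 [254.9, 190.7, 274.4, 198.4]
```

View pics/scene_18.png

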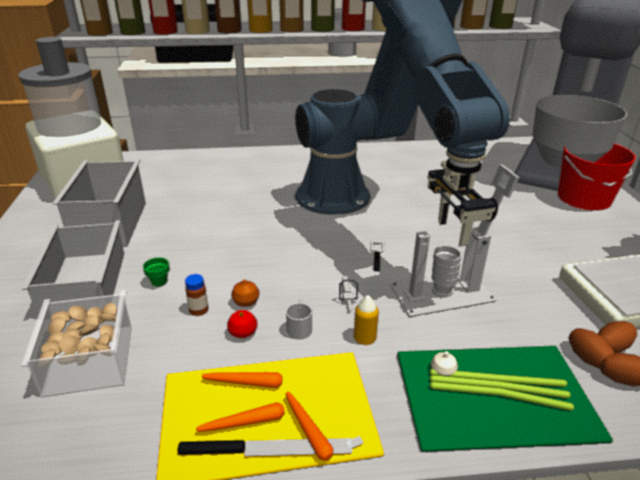

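View pics/side_18.png

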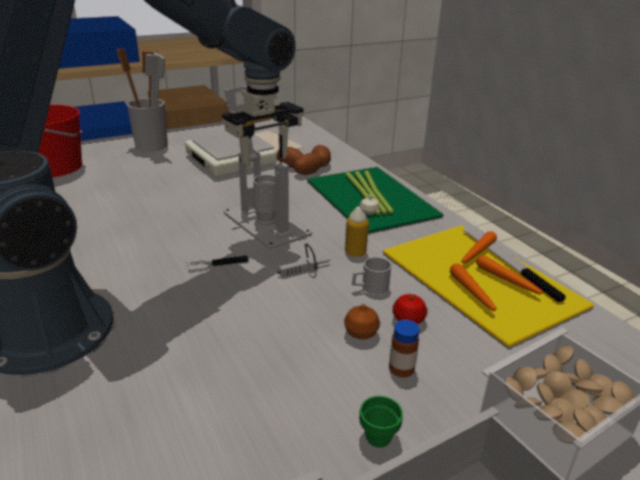

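```bash
python3 - <<'E'
from h import *
A=grab("scene");B=grab("side"); crop(B,(200,60,300,200),"s19",5)
print(tri([(A,(504,180.5)),(B,(238,96))]))
th=np.radians(8.7); c,s=np.cos(th),np.sin(th)
S=np.array([.554,.2105])
W=lambda x,y,z: np.array([S[0]+c*x-s*y,S[1]+s*x+c*y,z])
for a in [1.67,1.75,1.85]:
    P=W(0,.075-.15*np.cos(a),.160+.15*np.sin(a)); print(a,P,proj(A,P),proj(B,P))
E
```

```text
(array([0.5343, 0.3229, 0.3076]), np.float64(0.0050248122645763))
1.67 [0.5404 0.2993 0.3093] [[495.8526 180.0028]] [[244.3761  98.8872]]
1.75 [0.5386 0.3111 0.3076] [[500.3997 180.0926]] [[241.9812  98.3913]]
1.85 [0.5364 0.3255 0.3042] [[505.8333 180.7415]] [[239.1068  98.3309]]
```

View pics/s19.png

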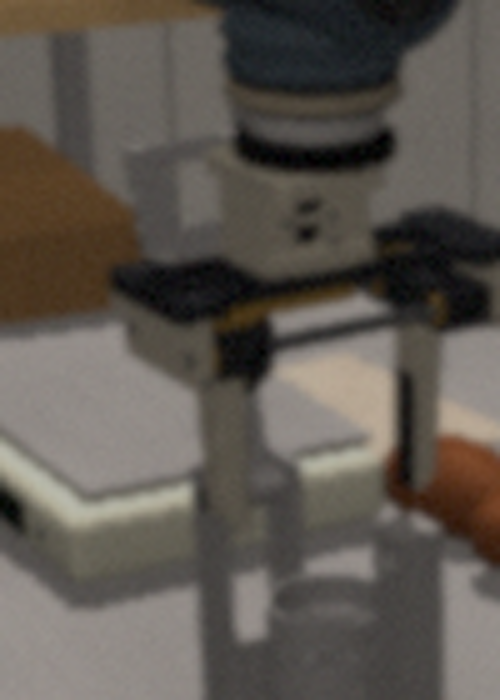

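```bash
python3 -m creep '[{"dp":[0,0,-0.03],"rotation":[0,0,0]},{"dp":[0,0,-0.065],"rotation":[0,0,0]},{"dp":[0,0,-0.1],"rotation":[0,0,0]},{"dp":[0,0,-0.14],"rotation":[0,0,0]},{"dp":[0,0,-0.18],"rotation":[0,0,0]},{"dp":[0,0,-0.21],"rotation":[0,0,0]},{"dp":[0.01,0,-0.225],"rotation":[0,0,0]},{"dp":[0.03,0,-0.228],"rotation":[0,0,0]}]' 0 20
python3 - <<'E'
from h import *
st(); to(.529,.3736,.40,8.7)
f=grab("wrist","20")
E
```

```text
t: 26.32
eef_pos: [0.5498, 0.2385, 0.409]
ee_rot: [2.044, 2.382, 0.007]
contact_force: [1.2, 0.1, 0.3]
width: 0.0443
t 26.32 p [0.5498 0.2385 0.409 ] rot [2.0436 2.3817 0.0075] F [1.221  0.1008 0.3453] w 0.0443 q [ 0.3319  0.3291  1.2249 -0.0005  1.5818  0.1794]
dp [ 0.1366 -0.0001  0.009 ]
yaw 8.73607720418421
rot units z 0.007215440836842291 tilt err [ 0.0056  0.0014 -1.    ]
```

View pics/wrist_20.png

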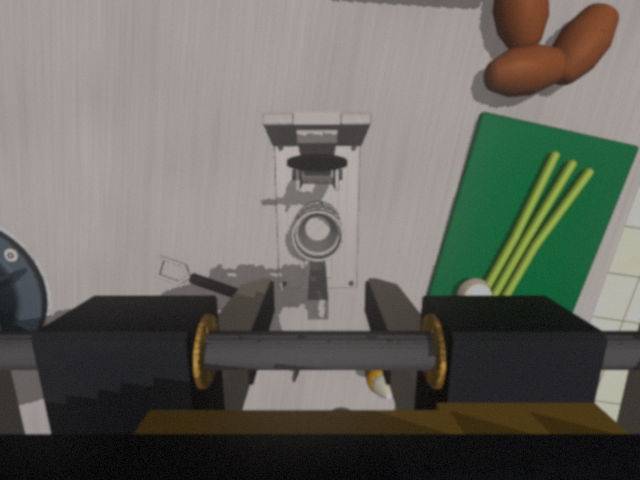

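```bash
python3 -m creep '[{"dp":[0.035,0,0],"rotation":[0,0,0]},{"dp":[0.07,0,0],"rotation":[0,0,0]},{"dp":[0.105,0,0],"rotation":[0,0,0]},{"dp":[0.13,0,0],"rotation":[0,0,0]},{"dp":[0.143,0,0.0],"rotation":[0,0,0]},{"dp":[0.143,0,0.03],"rotation":[0,0,0]},{"dp":[0.143,0,0.07],"rotation":[0,0,0]},{"dp":[0.143,0,0.1],"rotation":[0,0,0]}]' 0 20
python3 -m creep '[{"dp":[0,0,0.02],"rotation":[0,0,0]},{"dp":[0,0,0.031],"rotation":[0,0,0]},{"dp":[0,0,0.031],"rotation":[0,0,0]},{"dp":[0,0,0.031],"rotation":[0,0,0]},{"dp":[0,0,0.031],"rotation":[0,0,0]},{"dp":[0,0,0.031],"rotation":[0,0,0]},{"dp":[0,0,0.031],"rotation":[0,0,0]},{"dp":[0,0,0.031],"rotation":[0,0,0]}]' 0 20
python3 - <<'E'
from h import *
st()
f=grab("scene"); crop(f,(400,80,580,320),"c21",2.5)
E
```

```text
t: 27.03
eef_pos: [0.5265, 0.3799, 0.3023]
ee_rot: [-2.043, -2.386, 0.002]
contact_force: [0.9, 0.3, -0.4]
width: 0.0001
t: 27.7
eef_pos: [0.5271, 0.3807, 0.2747]
ee_rot: [2.043, 2.386, 0.002]
contact_force: [0.3, -0.6, 0.5]
width: 0.0007
t 27.70 p [0.5271 0.3807 0.2747] rot [2.0431 2.386  0.0018] F [ 0.3427 -0.5636  0.5331] w 0.0007 q [ 0.5539  0.4918  1.3007 -0.      1.3479  0.3994]
```

View pics/c21.png

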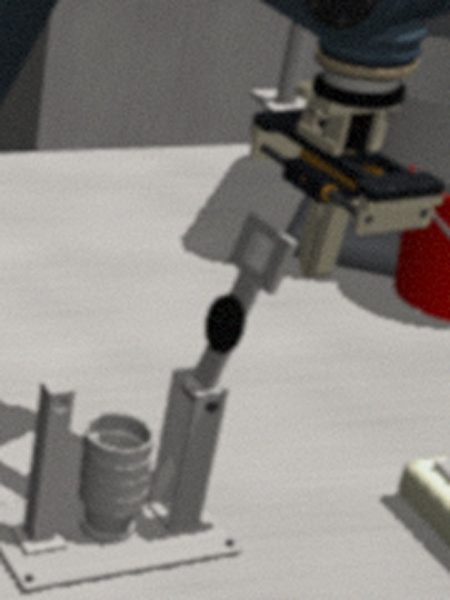

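```bash
python3 -m creep '[{"dp":[-0.015,0,0],"rotation":[0,0,0]},{"dp":[-0.028,0,0],"rotation":[0,0,0]},{"dp":[-0.04,0,0],"rotation":[0,0,0]},{"dp":[-0.052,0,0],"rotation":[0,0,0]},{"dp":[-0.064,0,0],"rotation":[0,0,0]},{"dp":[-0.076,0,0],"rotation":[0,0,0]},{"dp":[-0.088,0,0],"rotation":[0,0,0]},{"dp":[-0.1,0,0],"rotation":[0,0,0]}]' 0 20
python3 -m creep '[{"dp":[-0.01,0,0],"rotation":[0,0,0]},{"dp":[-0.02,0,0],"rotation":[0,0,0]},{"dp":[-0.03,0,0],"rotation":[0,0,0]},{"dp":[-0.04,0,0],"rotation":[0,0,0]},{"dp":[-0.05,0,0],"rotation":[0,0,0]},{"dp":[-0.058,0,0],"rotation":[0,0,0]},{"dp":[-0.058,0,0],"rotation":[0,0,0]},{"dp":[-0.058,0,0],"rotation":[0,0,0]}]' 0 20
python3 - <<'E'
from h import *
st()
f=grab("scene"); crop(f,(380,80,560,320),"c22",2.5)
E
```

```text
t: 28.42
eef_pos: [0.5424, 0.2807, 0.2739]
ee_rot: [-2.043, -2.386, -0.0]
contact_force: [0.0, 1.8, -0.7]
width: 0.0004
t: 29.08
eef_pos: [0.5514, 0.2241, 0.274]
ee_rot: [2.044, 2.385, -0.0]
contact_force: [0.6, -0.5, 0.4]
width: 0.0005
t 29.08 p [0.5514 0.2241 0.274 ] rot [ 2.0442  2.3854 -0.    ] F [ 0.5678 -0.481   0.4421] w 0.0005 q [ 0.3078  0.3856  1.4617 -0.0001  1.2942  0.1541]
```

View pics/c22.png

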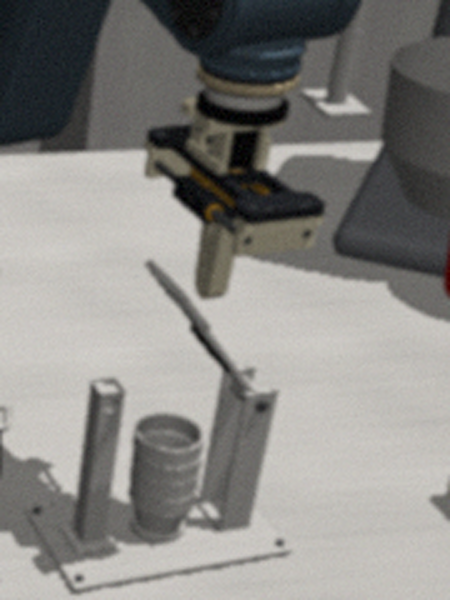

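```bash
python3 -m creep '[{"dp":[0,0,-0.02],"rotation":[0,0,1.2]},{"dp":[0,0,-0.04],"rotation":[0,0,2.4]},{"dp":[0,0,-0.05],"rotation":[0,0,3.6]},{"dp":[0,0,-0.05],"rotation":[0,0,4.8]},{"dp":[0,0,-0.05],"rotation":[0,0,6]},{"dp":[0,0,-0.05],"rotation":[0,0,7.2]},{"dp":[0,0,-0.05],"rotation":[0,0,8.4]},{"dp":[0,0,-0.05],"rotation":[0,0,9.6]}]' 0 20
python3 -m creep '[{"dp":[0,0,0],"rotation":[0,0,1.2]},{"dp":[0,0,0],"rotation":[0,0,2.4]},{"dp":[0,0,0],"rotation":[0,0,3.6]},{"dp":[0,0,0],"rotation":[0,0,4.8]},{"dp":[0,0,0],"rotation":[0,0,6]},{"dp":[0,0,0],"rotation":[0,0,7.2]},{"dp":[0,0,0],"rotation":[0,0,8.4]},{"dp":[0,0,0],"rotation":[0,0,10.4]}]' 1 20
python3 - <<'E'
from h import *
st()
f=grab("scene"); crop(f,(340,80,540,320),"c23",2.5)
to(.48,-.03,.22,-91.5)
E
```

```text
t: 29.8
eef_pos: [0.5511, 0.225, 0.3239]
ee_rot: [2.84, 1.342, -0.0]
contact_force: [-0.1, -0.6, -0.4]
width: 0.0005
t: 30.47
eef_pos: [0.5511, 0.225, 0.3239]
ee_rot: [3.141, 0.04, -0.0]
contact_force: [-0.1, 0.1, -0.1]
width: 0.0491
t 30.47 p [0.5511 0.225  0.3239] rot [ 3.1413  0.0397 -0.0002] F [-0.0676  0.0742 -0.1472] w 0.0491 q [ 0.3094  0.354   1.3872 -0.      1.4005  1.855 ]
dp [-0.0749  0.2539  0.1039]
yaw -89.1517520535917
rot units z 0.4696495892816614 tilt err [-0.0001 -0.0001 -1.    ]
```

View pics/c23.png

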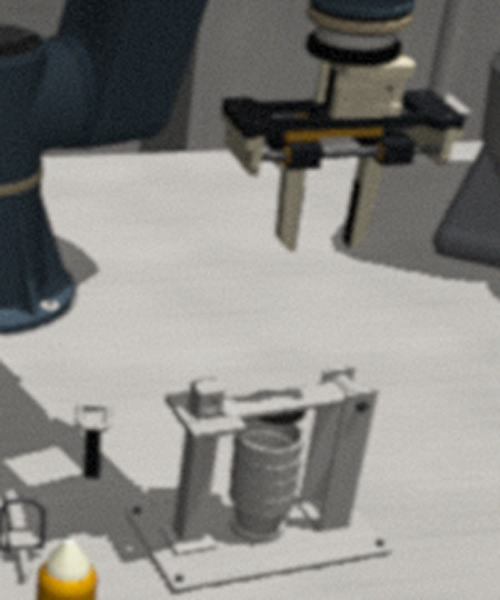

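```bash
python3 -m creep '[{"dp":[-0.006,0.03,0],"rotation":[0,0,0.2]},{"dp":[-0.012,0.065,0],"rotation":[0,0,0.47]},{"dp":[-0.018,0.1,0],"rotation":[0,0,0.47]},{"dp":[-0.024,0.14,0.01],"rotation":[0,0,0.47]},{"dp":[-0.03,0.18,0.04],"rotation":[0,0,0.47]},{"dp":[-0.036,0.21,0.07],"rotation":[0,0,0.47]},{"dp":[-0.042,0.24,0.1],"rotation":[0,0,0.47]},{"dp":[-0.045,0.255,0.11],"rotation":[0,0,0.47]}]' 1 20
python3 - <<'E'
from h import *
st()
f=grab("wrist","24")
for th in ["pin_grip","loop_end"]:
    for d in cams.trace("wrist",th): print(th,d["confidence"],d["rect"])
E
```

```text
t: 31.18
eef_pos: [0.5123, -0.0332, 0.2115]
ee_rot: [-3.141, 0.013, 0.004]
contact_force: [0.7, 0.3, -0.2]
width: 0.0926
t 31.18 p [ 0.5123 -0.0332  0.2115] rot [-3.1414  0.0135  0.0036] F [ 0.6807  0.2892 -0.2236] w 0.0926 q [-0.1553  0.2935  1.7514 -0.0002  1.099   1.4242]
pin_grip 0.9 [292.4, 124.6, 345.2, 259.7]
loop_end 0.7 [292.7, 172.6, 345.3, 187.6]
loop_end 0.62 [422.8, 16.7, 515.8, 135.1]
```

View pics/wrist_24.png

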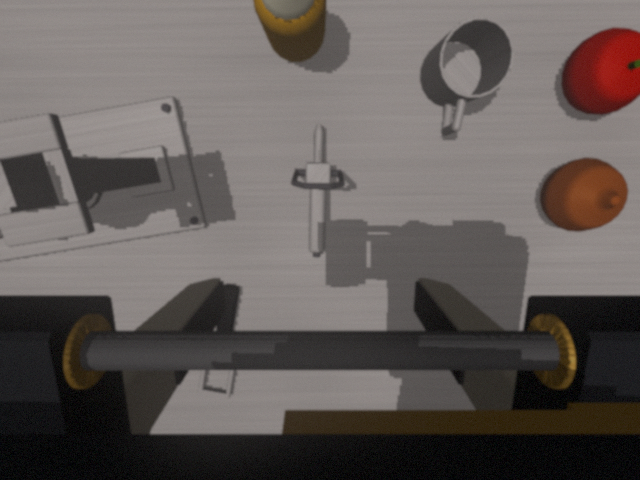

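```bash
python3 - <<'E'
from h import *
f=grab("wrist"); crop(f,(260,100,380,280),"w25",4)
tip=ray(f,(320,125.5),.012); tail=ray(f,(317,257),.012); print(tip,tail,np.linalg.norm(tip-tail))
u=(tip-tail)/np.linalg.norm(tip-tail); print("yaw",np.degrees(np.arctan2(u[1],u[0])), "grip from tip",tip-.094*u,"from tail",tail+.032*u)
E
```

```text
[ 0.6076 -0.0338  0.012 ] [ 0.4759 -0.0292  0.012 ] 0.13180945925217474
yaw -2.0124867622440252 grip from tip [ 0.5137 -0.0305  0.012 ] from tail [ 0.5079 -0.0303  0.012 ]
```

View pics/w25.png

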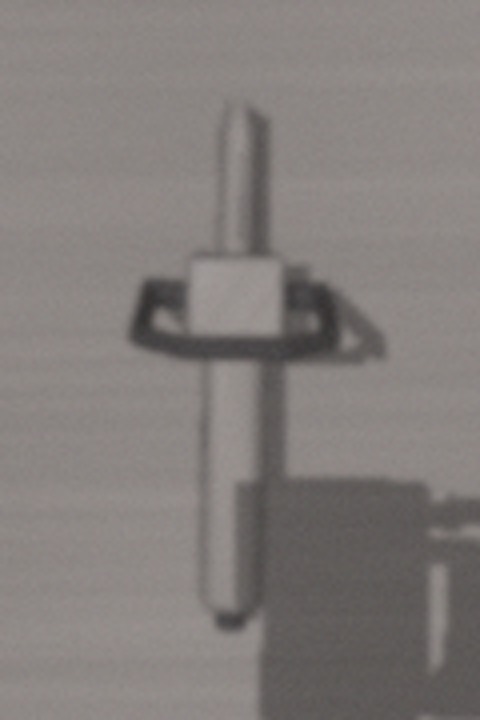

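```bash
python3 - <<'E'
from h import *
to(.5137,-.0305,.003,-92)
E
```

```text
dp [-0.0004 -0.001   0.2113]
yaw -90.59859414058053
rot units z 0.2802811718838939 tilt err [ 0.0001  0.0002 -1.    ]
```

```bash
python3 -m creep '[{"dp":[0,-0.001,0.04],"rotation":[0,0,0.3]},{"dp":[0,-0.001,0.08],"rotation":[0,0,0.3]},{"dp":[0,-0.001,0.12],"rotation":[0,0,0.3]},{"dp":[0,-0.001,0.15],"rotation":[0,0,0.3]},{"dp":[0,-0.001,0.175],"rotation":[0,0,0.3]},{"dp":[0,-0.001,0.192],"rotation":[0,0,0.3]},{"dp":[0,-0.001,0.201],"rotation":[0,0,0.3]},{"dp":[0,-0.001,0.206],"rotation":[0,0,0.3]}]' 1 20
python3 - <<'E'
from h import *
st();f=grab("wrist","26")
E
```

```text
t: 32.05
eef_pos: [0.5145, -0.0297, 0.0077]
ee_rot: [-3.141, 0.056, -0.001]
contact_force: [0.4, -0.7, 0.0]
width: 0.0927
t 32.05 p [ 0.5145 -0.0297  0.0077] rot [-3.141   0.0559 -0.0006] F [ 0.3762 -0.7236  0.0013] w 0.0927 q [-0.1481  0.611   1.8779  0.0002  0.6524  1.4581]
```

View pics/wrist_26.png

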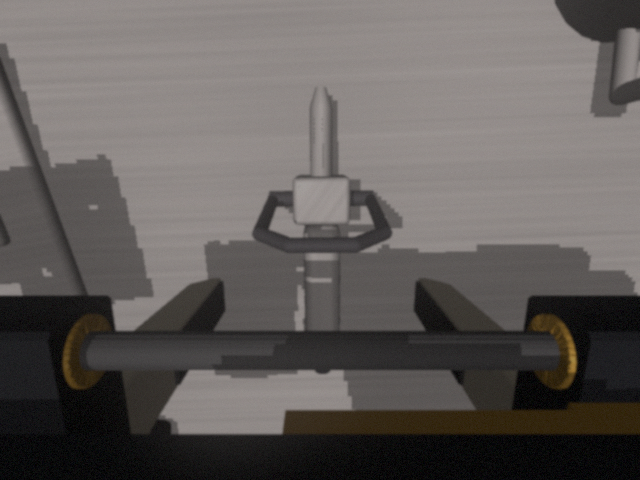

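```bash
python3 -m creep '[{"dp":[0,0,0.002],"rotation":[0,0,0]},{"dp":[0,0,0.004],"rotation":[0,0,0]},{"dp":[0,0,0.004],"rotation":[0,0,0]},{"dp":[0,0,0.004],"rotation":[0,0,0]},{"dp":[0,0,0.004],"rotation":[0,0,0]},{"dp":[0,0,0.004],"rotation":[0,0,0]},{"dp":[0,0,0.004],"rotation":[0,0,0]},{"dp":[0,0,0.004],"rotation":[0,0,0]}]' 1 20
python3 -m creep '[{"dp":[0,0,0],"rotation":[0,0,0]},{"dp":[0,0,0],"rotation":[0,0,0]},{"dp":[0,0,0],"rotation":[0,0,0]},{"dp":[0,0,0],"rotation":[0,0,0]},{"dp":[0,0,0],"rotation":[0,0,0]},{"dp":[0,0,0],"rotation":[0,0,0]},{"dp":[0,0,0],"rotation":[0,0,0]},{"dp":[0,0,0],"rotation":[0,0,0]}]' 0 50
python3 -m creep '[{"dp":[0,0,0],"rotation":[0,0,0]},{"dp":[0,0,0],"rotation":[0,0,0]},{"dp":[0,0,0],"rotation":[0,0,0]},{"dp":[0,0,0],"rotation":[0,0,0]},{"dp":[0,0,0],"rotation":[0,0,0]},{"dp":[0,0,0],"rotation":[0,0,0]},{"dp":[0,0,0],"rotation":[0,0,0]},{"dp":[0,0,0],"rotation":[0,0,0]}]' 0 50
python3 - <<'E'
from h import *
st();f=grab("wrist","27")
E
```

```text
t: 32.77
eef_pos: [0.5138, -0.0307, 0.004]
ee_rot: [3.141, -0.059, 0.0]
contact_force: [0.2, -0.3, -0.1]
width: 0.0934
t: 33.43
eef_pos: [0.5137, -0.0307, 0.0039]
ee_rot: [3.141, -0.059, -0.0]
contact_force: [-1.2, 0.4, -0.5]
width: 0.0445
t: 34.1
eef_pos: [0.5138, -0.0307, 0.0039]
ee_rot: [3.141, -0.059, -0.0]
contact_force: [-0.1, 0.7, 0.7]
width: 0.0158
t 34.10 p [ 0.5138 -0.0307  0.0039] rot [ 3.141  -0.0592 -0.    ] F [-0.1335  0.7209  0.7363] w 0.0158 q [-0.1502  0.6176  1.8797 -0.      0.6443  1.4583]
```

View pics/wrist_27.png

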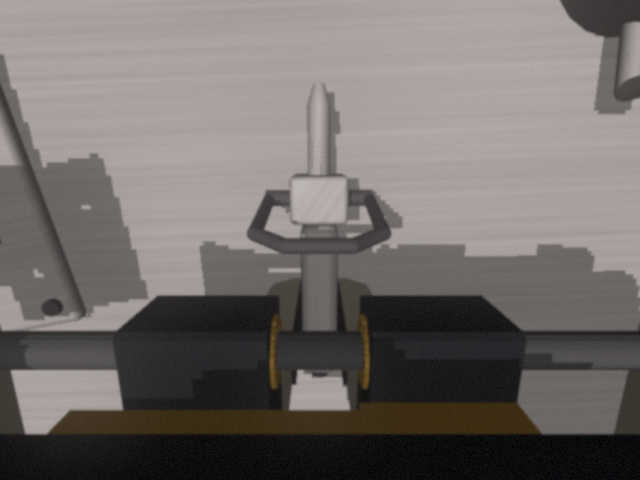

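```bash
python3 - <<'E'
from h import *
f=grab("wrist"); o=get_obs(); R=Ro.from_rotvec(o["ee_rot"]).as_matrix()
for uv in [(318,83)]:
    p=ray(f,uv,.012); print(p, R.T@(p-o["eef_pos"]))
to(.4368,.1169,.24,-81.3)
E
python3 -m creep '[{"dp":[0,0,-0.01],"rotation":[0,0,0]},{"dp":[0,0,-0.03],"rotation":[0,0,0]},{"dp":[0,0,-0.06],"rotation":[0,0,0]},{"dp":[0,0,-0.1],"rotation":[0,0,0]},{"dp":[0,0,-0.14],"rotation":[0,0,0]},{"dp":[0,0,-0.18],"rotation":[0,0,0]},{"dp":[0,0,-0.21],"rotation":[0,0,0]},{"dp":[0,0,-0.226],"rotation":[0,0,0]}]' 0 50
python3 - <<'E'
from h import *
st(); to(.4368,.1169,.23,-81.3)
E
```

```text
[ 0.6085 -0.0336  0.012 ] [ 0.0948 -0.0008 -0.0081]
dp [-0.0825 -0.1446 -0.2361]
yaw -92.16282055390097
rot units z -2.1725641107801947 tilt err [-0. -0. -1.]
t: 34.87
eef_pos: [0.5144, -0.0308, 0.2346]
ee_rot: [3.14, -0.059, 0.008]
contact_force: [0.6, 0.4, -3.1]
width: 0.0155
t 34.87 p [ 0.5144 -0.0308  0.2346] rot [ 3.1404 -0.0592  0.0078] F [ 0.6023  0.4348 -3.0551] w 0.0155 q [-0.1501  0.2682  1.7246 -0.      1.1437  1.4583]
dp [-0.0832 -0.1447  0.0041]
yaw -92.15835634450498
rot units z -2.1716712689009965 tilt err [ 0.005  -0.0008 -1.    ]
```

```bash
python3 -m creep '[{"dp":[-0.015,-0.02,0],"rotation":[0,0,-0.4]},{"dp":[-0.03,-0.045,0],"rotation":[0,0,-0.8]},{"dp":[-0.045,-0.07,0],"rotation":[0,0,-1.2]},{"dp":[-0.06,-0.1,0],"rotation":[0,0,-1.6]},{"dp":[-0.075,-0.125,0],"rotation":[0,0,-2]},{"dp":[-0.083,-0.14,0],"rotation":[0,0,-2.17]},{"dp":[-0.083,-0.145,0],"rotation":[0,0,-2.17]},{"dp":[-0.083,-0.145,0],"rotation":[0,0,-2.17]}]' 0 50
python3 - <<'E'
from h import *
st(); to(.4368,.1169,.1694,-81.3)
f=grab("wrist","28")
E
```

```text
t: 35.53
eef_pos: [0.436, 0.118, 0.2304]
ee_rot: [-3.132, -0.24, -0.0]
contact_force: [0.5, 0.0, -2.9]
width: 0.0157
t 35.53 p [0.436  0.118  0.2304] rot [-3.1324 -0.2401 -0.0005] F [ 0.4568  0.0389 -2.8987] w 0.0157 q [0.1613 0.1562 1.8781 0.     1.107  1.5791]
dp [0.0006 0.0012 0.061 ]
yaw -81.2338798862228
rot units z 0.0132240227554405 tilt err [ 0.0003  0.0001 -1.    ]
```

View pics/wrist_28.png

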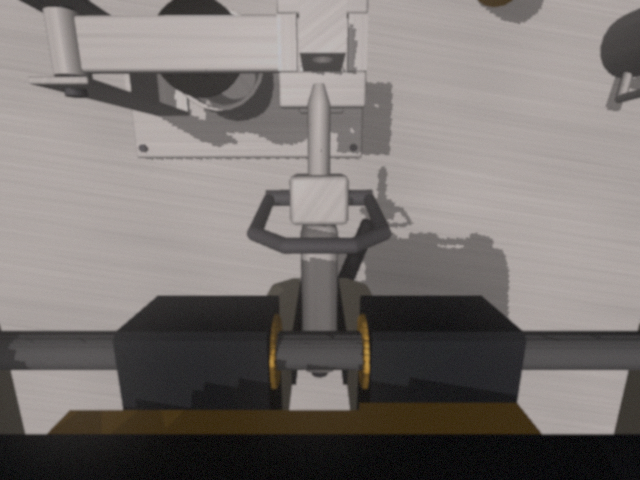

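```bash
python3 - <<'E'
from h import *
f=grab("wrist"); crop(f,(260,0,390,120),"w29",6)
S=np.array([.554,.2107]); th=np.radians(8.7); c,s=np.cos(th),np.sin(th)
W=lambda x,y,z: np.array([S[0]+c*x-s*y,S[1]+s*x+c*y,z])
for P in [(-.012,-.075-.012,.1915),(-.012,-.075+.012,.1915),(.012,-.075-.012,.1915),(.012,-.075+.012,.1915),(-.012,-.075,.1775)]: print(P,(proj(f,W(*P))[0]-[260,0])*6)
o=get_obs();R=Ro.from_rotvec(o["ee_rot"]).as_matrix()
print((proj(f,o["eef_pos"]+R@np.array([.094,0,-.0081]))[0]-[260,0])*6)
E
```

```text
(-0.012, -0.087, 0.1915) [503.8255 309.1707]
(-0.012, -0.063, 0.1915) [223.8907 309.2689]
(0.012, -0.087, 0.1915) [508.5014  -8.4351]
(0.012, -0.063, 0.1915) [219.6425  -8.3266]
(-0.012, -0.075, 0.1775) [363.2348 352.0528]
[367.5024 509.3851]
```

View pics/w29.png

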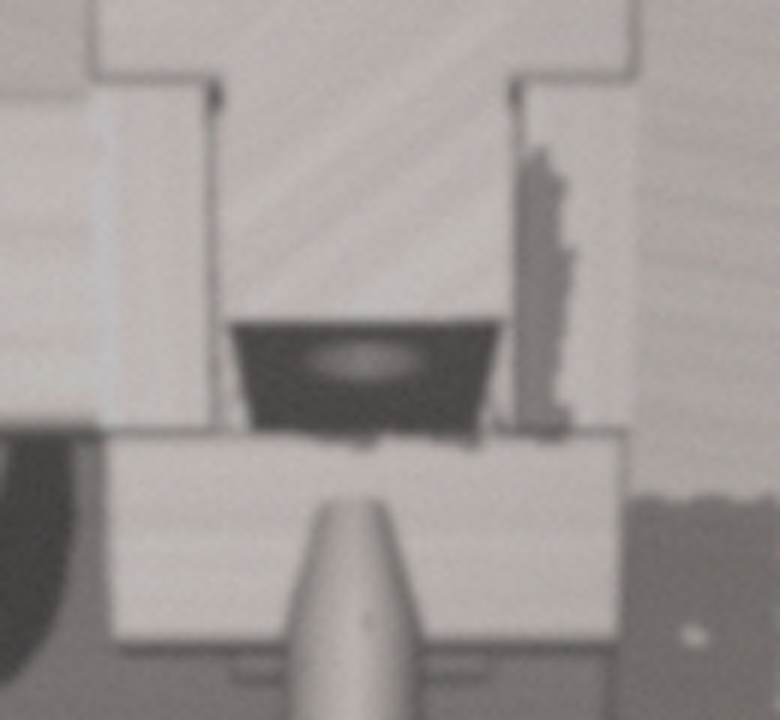

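```bash
python3 - <<'E'
from h import *
f=grab("wrist"); o=get_obs();R=Ro.from_rotvec(o["ee_rot"]).as_matrix()
h=ray(f,(260+363/6,360/6),.1775); tip=ray(f,(260+352/6,500/6),o["eef_pos"][2]+.0081)
e=ray(f,(260+365/6,322/6),.1915)
print("hole",h,"tip",tip,"edge",e); print("hole in tool",R.T@(h-o["eef_pos"]),"tip in tool",R.T@(tip-o["eef_pos"]),"edge",R.T@(e-o["eef_pos"]))
E
```

```text
hole [0.553  0.1341 0.1775] tip [0.5301 0.1316 0.2381] edge [0.5527 0.1339 0.1915]
hole in tool [0.1176 0.0001 0.0525] tip in tool [ 0.0947 -0.0008 -0.0081] edge [0.1173 0.0003 0.0385]
```

```bash
python3 -m creep '[{"dp":[0,0.001,0.015],"rotation":[0,0,0]},{"dp":[0,0.001,0.03],"rotation":[0,0,0]},{"dp":[0,0.001,0.045],"rotation":[0,0,0]},{"dp":[0,0.001,0.055],"rotation":[0,0,0]},{"dp":[0,0.001,0.0605],"rotation":[0,0,0]},{"dp":[0,0.001,0.0605],"rotation":[0,0,0]},{"dp":[0,0.001,0.0605],"rotation":[0,0,0]},{"dp":[0,0.001,0.0605],"rotation":[0,0,0]}]' 0 50
python3 - <<'E'
from h import *
st()
f=grab("wrist","30"); crop(f,(260,0,390,120),"w30",6)
f=grab("side"); crop(f,(190,120,330,260),"s30",5)
E
```

```text
t: 36.35
eef_pos: [0.437, 0.1163, 0.1701]
ee_rot: [-3.133, -0.238, -0.002]
contact_force: [-0.2, 0.9, -2.3]
width: 0.0156
t 36.35 p [0.437  0.1163 0.1701] rot [-3.1325 -0.2376 -0.0018] F [-0.2107  0.8652 -2.2503] w 0.0156 q [ 0.157   0.237   1.9455 -0.      0.958   1.5764]
```

View pics/w30.png

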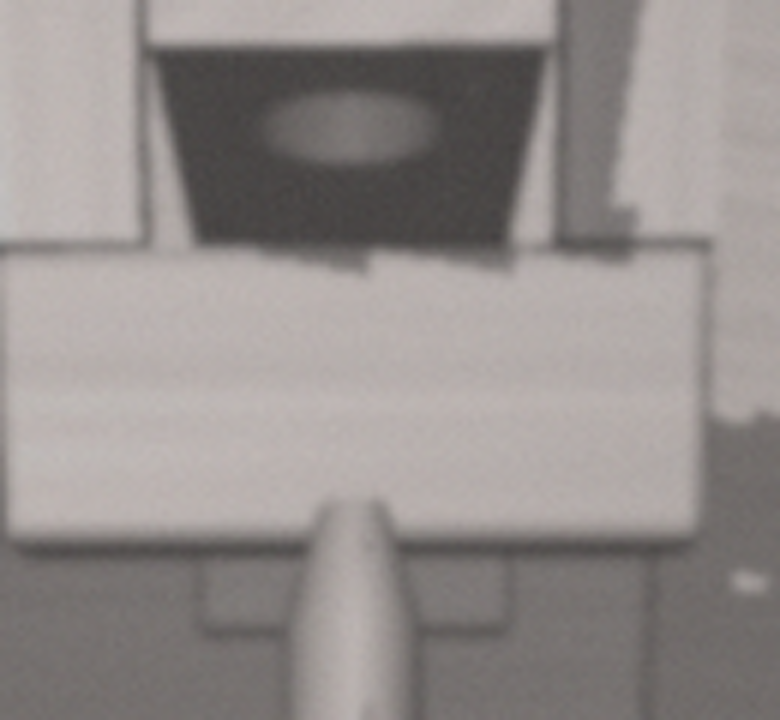

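View pics/s30.png

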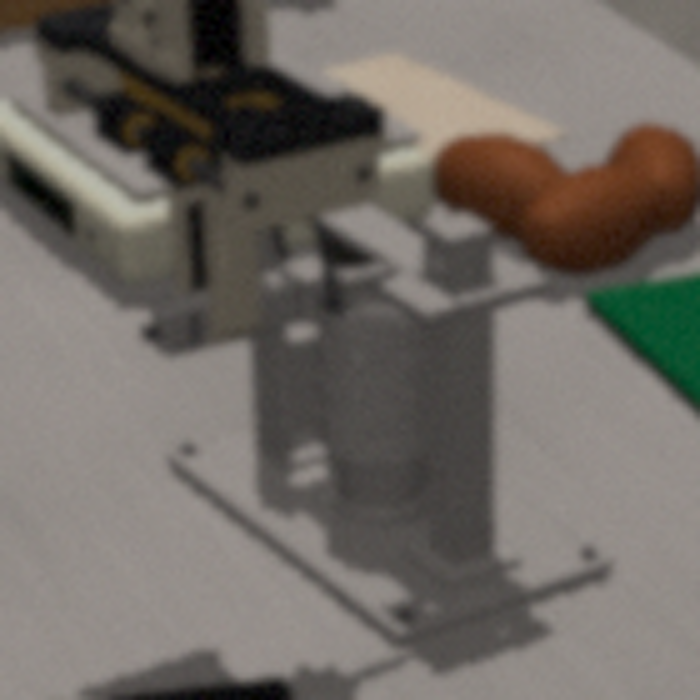

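```bash
python3 -m creep '[{"dp":[0.006,0,0.0005],"rotation":[0,0,0]},{"dp":[0.012,0,0.0005],"rotation":[0,0,0]},{"dp":[0.018,0,0.0005],"rotation":[0,0,0]},{"dp":[0.022,0,0.0005],"rotation":[0,0,0]},{"dp":[0.025,0,0.0005],"rotation":[0,0,0]},{"dp":[0.028,0,0.0005],"rotation":[0,0,0]},{"dp":[0.03,0,0.0005],"rotation":[0,0,0]},{"dp":[0.03,0,0.0005],"rotation":[0,0,0]}]' 0 50
python3 - <<'E'
from h import *
st()
f=grab("wrist","31"); crop(f,(240,0,400,240),"w31",3)
E
```

```text
t: 37.12
eef_pos: [0.4664, 0.1209, 0.1689]
ee_rot: [-3.133, -0.238, -0.0]
contact_force: [-0.7, -0.1, -2.4]
width: 0.0154
t 37.12 p [0.4664 0.1209 0.1689] rot [-3.1325 -0.2379 -0.    ] F [-0.6619 -0.0967 -2.4327] w 0.0154 q [0.1569 0.291  1.8748 0.     0.9758 1.5761]
```

View pics/w31.png

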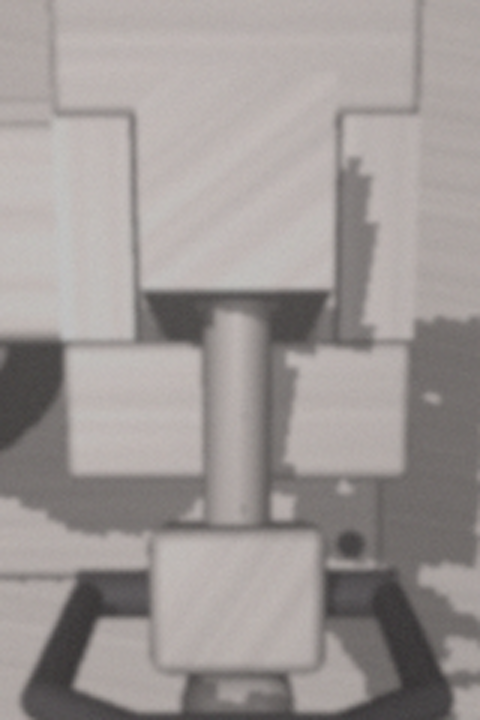

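```bash
python3 -m creep '[{"dp":[0.003,0,-0.0006],"rotation":[0,0,0]},{"dp":[0.006,0,-0.0006],"rotation":[0,0,0]},{"dp":[0.009,0,-0.0006],"rotation":[0,0,0]},{"dp":[0.012,0,-0.0006],"rotation":[0,0,0]},{"dp":[0.015,0,-0.0006],"rotation":[0,0,0]},{"dp":[0.018,0,-0.0006],"rotation":[0,0,0]},{"dp":[0.021,0,-0.0006],"rotation":[0,0,0]},{"dp":[0.023,0,-0.0006],"rotation":[0,0,0]}]' 0 50
python3 - <<'E'
from h import *
st()
f=grab("wrist","32"); crop(f,(240,0,400,240),"w32",3)
E
```

```text
t: 37.83
eef_pos: [0.4892, 0.1244, 0.1695]
ee_rot: [3.133, 0.238, 0.0]
contact_force: [0.0, 0.1, -2.8]
width: 0.0156
t 37.83 p [0.4892 0.1244 0.1695] rot [3.1326 0.238  0.    ] F [ 0.0329  0.1228 -2.7855] w 0.0156 q [ 0.1567  0.3296  1.8175 -0.      0.9944  1.5758]
```

View pics/w32.png

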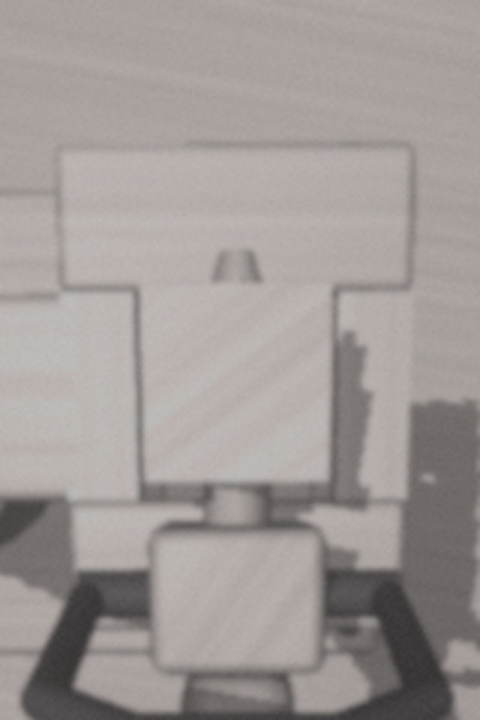

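```bash
python3 -m creep '[{"dp":[0.002,0,0],"rotation":[0,0,0]},{"dp":[0.003,0,0],"rotation":[0,0,0]},{"dp":[0.004,0,0],"rotation":[0,0,0]},{"dp":[0.005,0,0],"rotation":[0,0,0]},{"dp":[0.006,0,0],"rotation":[0,0,0]},{"dp":[0.0065,0,0],"rotation":[0,0,0]},{"dp":[0.007,0,0],"rotation":[0,0,0]},{"dp":[0.007,0,0],"rotation":[0,0,0]}]' 0 50
python3 - <<'E'
from h import *
st()
f=grab("wrist","33"); crop(f,(240,0,400,240),"w33",3)
E
```

```text
t: 38.55
eef_pos: [0.4951, 0.1253, 0.1694]
ee_rot: [3.132, 0.238, -0.003]
contact_force: [-4.4, -0.7, -0.4]
width: 0.0158
t 38.55 p [0.4951 0.1253 0.1694] rot [ 3.1323  0.2381 -0.0028] F [-4.3742 -0.7189 -0.434 ] w 0.0158 q [ 0.1567  0.3408  1.8015 -0.0001  1.0011  1.5758]
```

View pics/w33.png

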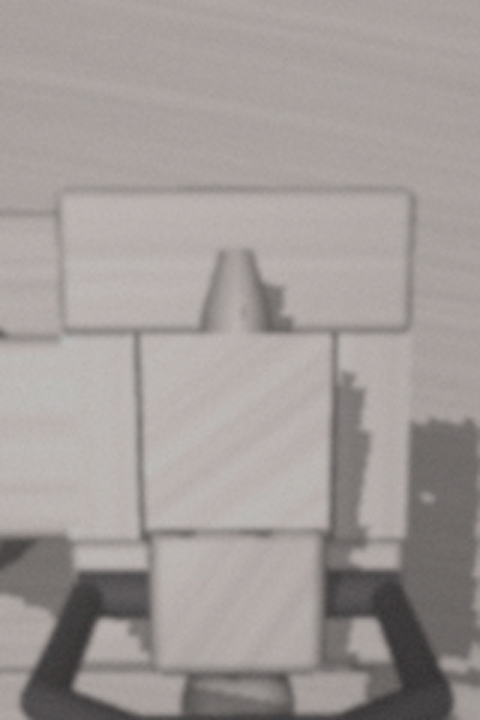

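```bash
python3 -m creep '[{"dp":[0.0005,0,0],"rotation":[0,0,0]},{"dp":[0.001,0,0],"rotation":[0,0,0]},{"dp":[0.0015,0,0],"rotation":[0,0,0]},{"dp":[0.002,0,0],"rotation":[0,0,0]},{"dp":[0.002,0,0],"rotation":[0,0,0]},{"dp":[0.002,0,0],"rotation":[0,0,0]},{"dp":[0.002,0,0.0003],"rotation":[0,0,0]},{"dp":[0.002,0,0.0006],"rotation":[0,0,0]}]' 0 50
python3 - <<'E'
from h import *
st()
f=grab("wrist","34"); crop(f,(270,80,370,190),"w34",5)
E
```

```text
t: 39.27
eef_pos: [0.4951, 0.1253, 0.1687]
ee_rot: [3.132, 0.238, -0.01]
contact_force: [-19.5, -3.5, 11.7]
width: 0.0155
t 39.27 p [0.4951 0.1253 0.1687] rot [ 3.1319  0.2383 -0.01  ] F [-19.5043  -3.4809  11.6843] w 0.0155 q [ 0.1568  0.344   1.7989 -0.0001  1.0051  1.5757]
```

View pics/w34.png

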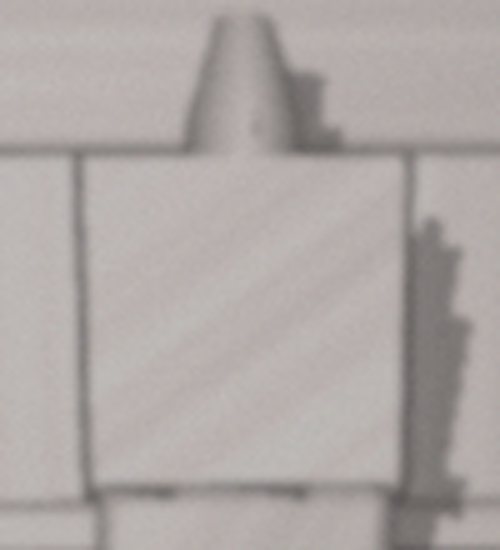

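```bash
python3 -m creep '[{"dp":[-0.001,0,-0.0005],"rotation":[0,0,0]},{"dp":[-0.0018,0,-0.0005],"rotation":[0,0,0]},{"dp":[-0.0018,0,-0.0005],"rotation":[0,0,0]},{"dp":[-0.0018,0,-0.0005],"rotation":[0,0,0]},{"dp":[-0.0018,0,-0.0005],"rotation":[0,0,0]},{"dp":[-0.0018,0,-0.0005],"rotation":[0,0,0]},{"dp":[-0.0018,0,-0.0005],"rotation":[0,0,0]},{"dp":[-0.0018,0,-0.0005],"rotation":[0,0,0]}]' 0 50
python3 -m creep '[{"dp":[0,0,0],"rotation":[0,0,0]},{"dp":[0,0,0],"rotation":[0,0,0]},{"dp":[0,0,0],"rotation":[0,0,0]},{"dp":[0,0,0],"rotation":[0,0,0]},{"dp":[0,0,0],"rotation":[0,0,0]},{"dp":[0,0,0],"rotation":[0,0,0]},{"dp":[0,0,0],"rotation":[0,0,0]},{"dp":[0,0,0],"rotation":[0,0,0]}]' 0.6 50
python3 - <<'E'
from h import *
st()
f=grab("wrist","35")
E
```

```text
t: 39.98
eef_pos: [0.4951, 0.1253, 0.169]
ee_rot: [3.132, 0.238, -0.004]
contact_force: [-6.0, -1.0, -0.9]
width: 0.0157
t: 40.65
eef_pos: [0.496, 0.1254, 0.1695]
ee_rot: [-3.133, -0.238, -0.0]
contact_force: [0.0, -0.1, -0.2]
width: 0.0556
t 40.65 p [0.496  0.1254 0.1695] rot [-3.1325 -0.238  -0.0003] F [ 0.0354 -0.0853 -0.2038] w 0.0556 q [0.1566 0.3414 1.8005 0.     0.9996 1.5758]
```

View pics/wrist_35.png

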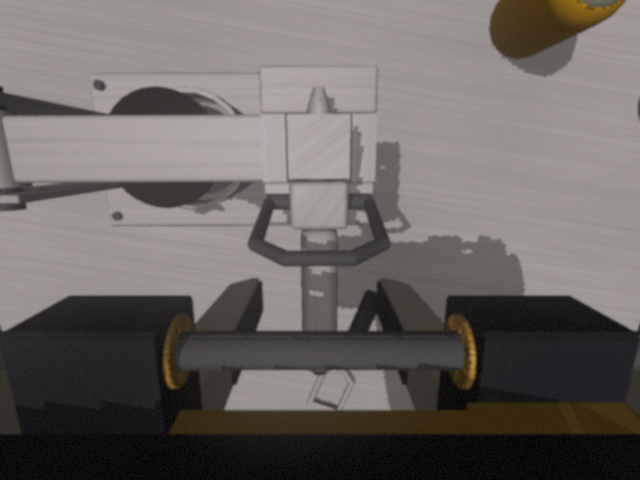

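```bash
python3 -m creep '[{"dp":[0,0,-0.02],"rotation":[0,0,0]},{"dp":[0,0,-0.05],"rotation":[0,0,0]},{"dp":[0,0,-0.08],"rotation":[0,0,0]},{"dp":[0,0,-0.11],"rotation":[0,0,0]},{"dp":[-0.005,0,-0.13],"rotation":[0,0,0]},{"dp":[-0.01,0,-0.13],"rotation":[0,0,-1.2]},{"dp":[-0.01,0,-0.13],"rotation":[0,0,-2.4]},{"dp":[-0.01,0,-0.13],"rotation":[0,0,-3.6]}]' 0.6 20
python3 -m creep '[{"dp":[0,0,0],"rotation":[0,0,-1.4]},{"dp":[0,0,0],"rotation":[0,0,-2.8]},{"dp":[0,0,0],"rotation":[0,0,-4.2]},{"dp":[0,0,0],"rotation":[0,0,-5.6]},{"dp":[0,0,0],"rotation":[0,0,-7]},{"dp":[0,0,0],"rotation":[0,0,-8.4]},{"dp":[0,0,0],"rotation":[0,0,-9.8]},{"dp":[0,0,0],"rotation":[0,0,-11.2]}]' 0 20
python3 - <<'E'
from h import *
st(); to(.486,.124,.30,8.7)
for n,b in [("scene",(360,200,520,320)),("side",(190,120,330,260))]:
    f=grab(n); crop(f,b,n[0]+"36",4)
E
```

```text
t: 41.37
eef_pos: [0.486, 0.1239, 0.2999]
ee_rot: [3.055, 0.733, 0.001]
contact_force: [-0.6, -0.3, 0.8]
width: 0.0558
t: 42.03
eef_pos: [0.486, 0.1239, 0.2994]
ee_rot: [-2.352, -2.082, 0.0]
contact_force: [-0.7, 0.0, 0.9]
width: 0.0073
t 42.03 p [0.486  0.1239 0.2994] rot [-2.3522 -2.0825  0.    ] F [-0.7339  0.0118  0.8587] w 0.0073 q [0.1568 0.186  1.6661 0.     1.2895 0.2783]
dp [ 0.0001 -0.     -0.0006]
yaw -6.962070325822899
rot units z -3.1324140651645798 tilt err [-0.  0. -1.]
```

View pics/s36.png

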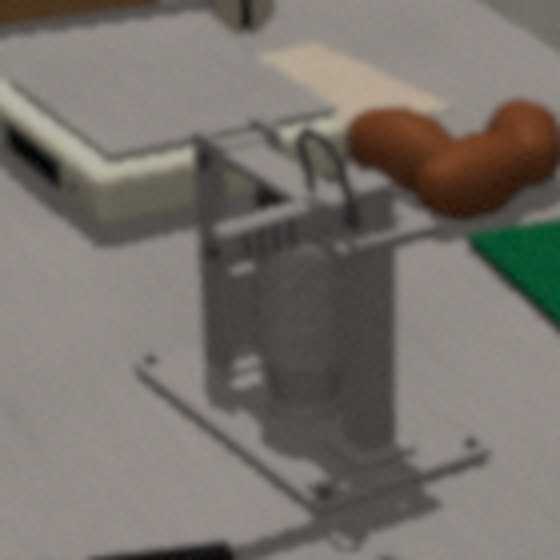

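```bash
python3 -m creep '[{"dp":[0,0,0],"rotation":[0,0,-1.2]},{"dp":[0,0,0],"rotation":[0,0,-2.4]},{"dp":[0,0,0.02],"rotation":[0,0,-3.1]},{"dp":[0,0,0.04],"rotation":[0,0,-3.1]},{"dp":[0,0,0.06],"rotation":[0,0,-3.1]},{"dp":[0,0,0.08],"rotation":[0,0,-3.1]},{"dp":[0,0,0.09],"rotation":[0,0,-3.1]},{"dp":[0,0,0.09],"rotation":[0,0,-3.1]}]' 0 20
python3 - <<'E'
from h import *
st(); to(.4955+.062*.9885,.1254+.062*.1513,.209,8.7)
for n,b in [("side",(190,100,330,240))]:
    f=grab(n); crop(f,b,n[0]+"37",4)
E
```

```text
t: 42.8
eef_pos: [0.4852, 0.1237, 0.2077]
ee_rot: [-2.059, -2.37, 0.004]
contact_force: [0.2, 0.4, 0.5]
width: 0.0005
t 42.80 p [0.4852 0.1237 0.2077] rot [-2.0593 -2.3696  0.0041] F [0.1798 0.4302 0.5096] w 0.0005 q [ 0.1567  0.2756  1.7863 -0.      1.083   0.0168]
dp [ 0.001   0.0725 -0.0016]
yaw 8.016355840741511
rot units z -0.13672883185169765 tilt err [-0.0034 -0.0006 -1.    ]
```

View pics/s37.png

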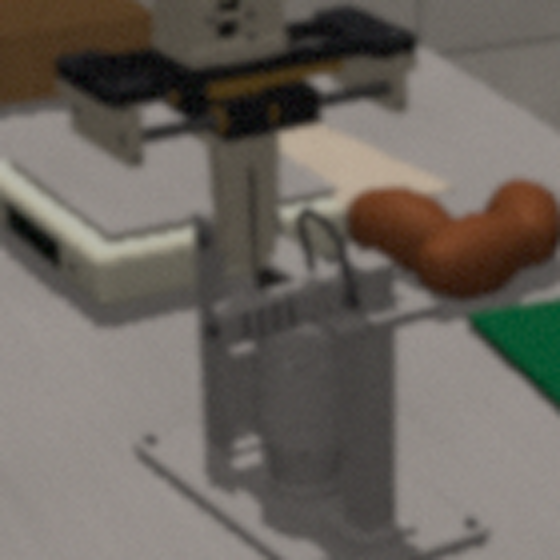

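```bash
python3 -m creep '[{"dp":[0,0.008,0],"rotation":[0,0,-0.1]},{"dp":[0.0005,0.017,0],"rotation":[0,0,-0.1]},{"dp":[0.001,0.026,0],"rotation":[0,0,-0.1]},{"dp":[0.001,0.035,0],"rotation":[0,0,-0.1]},{"dp":[0.001,0.044,0],"rotation":[0,0,-0.1]},{"dp":[0.001,0.053,0],"rotation":[0,0,-0.1]},{"dp":[0.001,0.062,0],"rotation":[0,0,-0.1]},{"dp":[0.001,0.07,0],"rotation":[0,0,-0.1]}]' 0 20
python3 -m creep '[{"dp":[0,0.005,0],"rotation":[0,0,0]},{"dp":[0,0.008,0],"rotation":[0,0,0]},{"dp":[0,0.008,0],"rotation":[0,0,0]},{"dp":[0,0.008,0],"rotation":[0,0,0]},{"dp":[0,0.008,0],"rotation":[0,0,0]},{"dp":[0,0.008,0],"rotation":[0,0,0]},{"dp":[0,0.008,0],"rotation":[0,0,0]},{"dp":[0,0.008,0],"rotation":[0,0,0]}]' 0 20
python3 - <<'E'
from h import *
st()
for n,b in [("side",(190,100,330,240)),("scene",(360,200,520,320))]:
    f=grab(n); crop(f,b,n[0:2]+"38",4)
E
```

```text
t: 43.52
eef_pos: [0.5562, 0.135, 0.2092]
ee_rot: [-2.047, -2.383, 0.0]
contact_force: [-0.3, 0.1, -0.6]
width: 0.0002
t: 44.18
eef_pos: [0.563, 0.136, 0.2095]
ee_rot: [2.047, 2.383, 0.0]
contact_force: [0.1, -0.7, 0.1]
width: 0.0005
t 44.18 p [0.563  0.136  0.2095] rot [2.0467 2.3833 0.0002] F [ 0.1442 -0.7032  0.0558] w 0.0005 q [ 0.1567  0.4128  1.584  -0.      1.1446  0.0051]
```

View pics/si38.png

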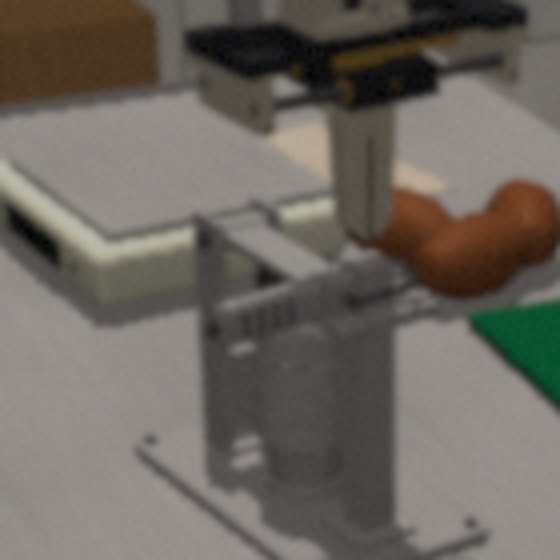

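View pics/sc38.png

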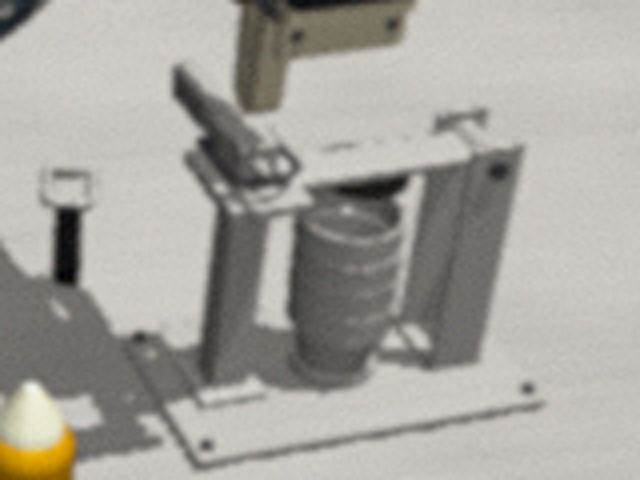

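```bash
python3 -m creep '[{"dp":[0,0,-0.03],"rotation":[0,0,0]},{"dp":[0,0,-0.06],"rotation":[0,0,0]},{"dp":[-0.01,0,-0.09],"rotation":[0,0,0]},{"dp":[-0.02,0,-0.1],"rotation":[0,0,0]},{"dp":[-0.03,0,-0.1],"rotation":[0,0,0]},{"dp":[-0.03,0,-0.1],"rotation":[0,0,0]},{"dp":[-0.03,0,-0.1],"rotation":[0,0,0]},{"dp":[-0.03,0,-0.1],"rotation":[0,0,0]}]' 0 20
python3 - <<'E'
from h import *
st()
f=grab("wrist","39"); crop(f,(200,60,440,300),"w39",2.5); f=grab("side","39"); crop(f,(190,100,330,240),"s39",4); grab("scene","39")
E
```

```text
t: 44.95
eef_pos: [0.5671, 0.1064, 0.3077]
ee_rot: [-2.046, -2.381, 0.003]
contact_force: [-0.0, 0.6, -0.5]
width: 0.0004
t 44.95 p [0.5671 0.1064 0.3077] rot [-2.0458 -2.3815  0.003 ] F [-0.0064  0.5667 -0.5407] w 0.0004 q [ 0.1048  0.3288  1.4606  0.0002  1.355  -0.0466]
```

View pics/w39.png

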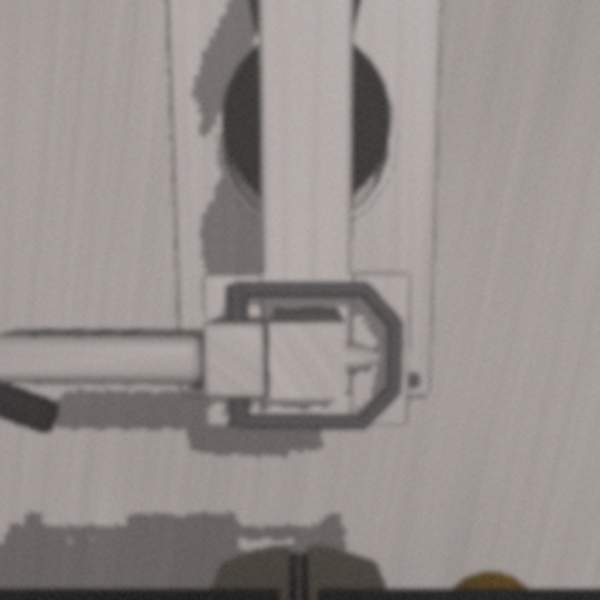

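View pics/s39.png

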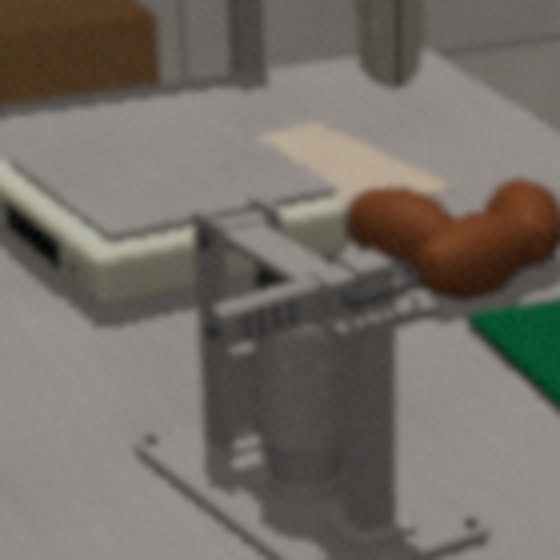

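View pics/scene_39.png

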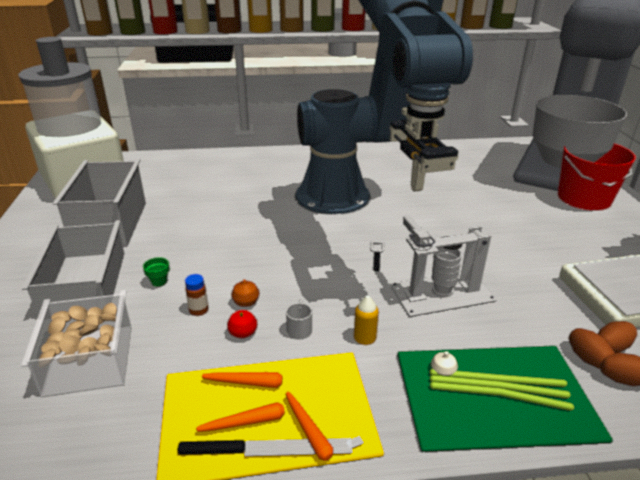

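```bash
python3 - <<'E'
from h import *
f=grab("wrist"); crop(f,(270,170,380,240),"w40",7)
g=lambda x,y,z: ray(f,(200+x/2.5,60+y/2.5),z)
tip=g(380,357,.177); n=g(347,357,.1915); b=g(268,357,.1915); u=np.array([np.cos(np.radians(8.7)),np.sin(np.radians(8.7)),0])
print("tip beyond post far face",(tip-n)@u,"post width",(n-b)@u,"head shoulder to post near face",(b-g(265,357,.189))@u)
E
```

```text
tip beyond post far face 0.011623103186019933 post width 0.024716024657877807 head shoulder to post near face 0.001032427122425381
```

View pics/w40.png

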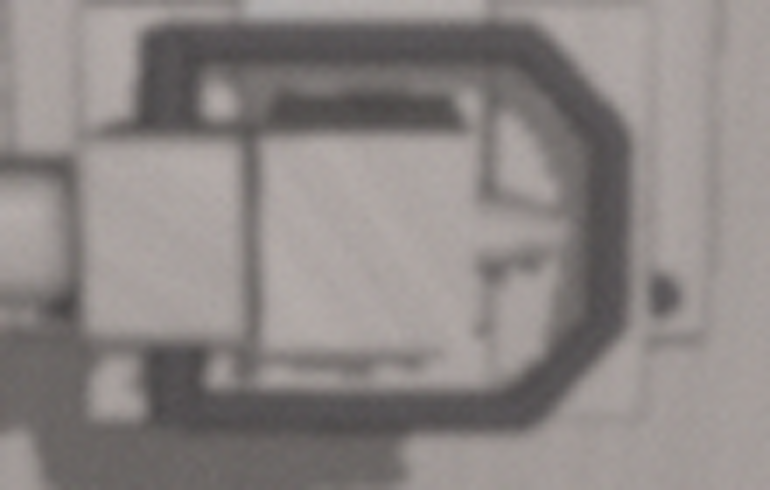

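```bash
python3 - <<'E'
from h import *
st(); print(order.hand_in())
E
```

```text
t 45.15 p [0.5675 0.1067 0.3087] rot [-2.0459 -2.3831  0.0012] F [0.5618 1.0138 0.2794] w 0.0006 q [ 0.1052  0.328   1.4592  0.0001  1.3555 -0.0468]
the job is handed in; nothing more can be done
None
```

The carrier is packed and the job is handed in, at 45 s of the allowed 210 s. I nested the three loose steel beakers (beaker1, beaker4, beaker3) into beaker0. Then I swung the bar shut over the post, drove the hitch pin in until its shoulder stopped against the post (about 20 N), and snapped the wire loop over the post end. I found no beaker2.

**Last checks:** The pictures show four beakers in one straight stack with the bar level round the post. The loop lies shut round the post, and the gripper is clear. The pin's nose measured 11.6 mm out beyond the post (12 mm expected). The shoulder gap read about 1 mm, which is within the camera error, so I did not push again. The green look-alike, mug, onion, tomato, jars and peeler look unmoved in the pictures.

**One hitch:** While I was placing beaker4, a fingertip caught the rim of the beaker below (about 37 N upward, on the fingers). I backed off and released it, and it dropped the last few millimetres into place.

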